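Ready the label slitter: wind out the liner, load the blades, latch the clamp

TASK

First turn the rewinder's crank clockwise until the resistance suddenly drops away because the last of the liner has come out, and stop there, less than one turn later. Then lay every blade lying on the table flat into a bed of the knife block, one to a bed (any bed), with its notch over the bed's locating pin; after that press the red clamp plunger down to its stop and let it come back up. Leave the jars and other things around where they are.

Things in the scene. Friction and masses are not known exactly. Their poses are not given: they have to be found in the camera images.
- crank (a joint): turning angle of the rewinder's crank (rad, 0 at the start, grows clockwise seen from above; it cannot be turned back past 0). While spent liner is under the brake it drags with about 0.4 N m (6 to 7 N at the knob); between about 3.3 and 5.7 turns from the start (different every time) the drag vanishes suddenly to less than 1 N at the knob.
- crank_axis (a point): point on the crank's vertical axis at the height of the middle of the knob. The rewinder is a white case 180 x 140 x 60 mm with a blue foot band, fixed; it may stand left or right. Axes x (long side), y, z (up) of this point are the case's.
- knob (a point): middle of the crank's black upright knob, a cylinder 24 mm across and 42 mm tall that spins freely on its own pin, 60 mm from the crank axis; below it a 7 mm thick flat aluminium arm, its top 1 mm below the knob's foot. 106 mm above the table.
- feeler (a joint): orange feeler flag on the case's top, which rides on the liner (m): 0 to 0.002 while liner is under it, it drops to 0.010 in the moment when the liner's tail has passed and the drag vanishes. It also travels 19 mm along the slot per turn of the crank (3 mm per rad).
- feeler_top (a point): top of the orange feeler flag, 12 x 14 mm, in the black slot along the case's top.
- tail_mark (a point): green mark beside the slot where the liner's tail leaves the brake; the feeler reaches it along the case's +x and drops about 5 mm past it (this point's x axis is the case's x).
- plunger (a joint): travel of the clamp plunger (m), 0 up, 0.014 fully down on its stop; it springs back up by itself. It takes 3 N to start and 10 N at the stop.
- plunger_top (a point): centre of the top of the plunger's red head, 40 mm across, 80 mm above the table when up; it stands on a white round housing at the knife block's far edge and moves straight down.
- seat1 (a point): bed 1 of the knife block: the point where the centre of a seated blade lies, 17 mm above the bed's floor (37 mm above the table); x axis along the bed towards its pin, z up. The brass locating pin stands on the bed's floor 41 mm along +x, 8 mm thick, 12 mm tall, tapered tip. Seated, a blade's x axis runs along this x; it has about 3 mm play along and 2 mm across.
- seat2 (a point): bed 2 of the knife block: the point where the centre of a seated blade lies, 17 mm above the bed's floor (37 mm above the table); x axis along the bed towards its pin, z up. The brass locating pin stands on the bed's floor 41 mm along +x, 8 mm thick, 12 mm tall, tapered tip. Seated, a blade's x axis runs along this x; it has about 3 mm play along and 2 mm across.
- seat3 (a point): bed 3 of the knife block: the point where the centre of a seated blade lies, 17 mm above the bed's floor (37 mm above the table); x axis along the bed towards its pin, z up. The brass locating pin stands on the bed's floor 41 mm along +x, 8 mm thick, 12 mm tall, tapered tip. Seated, a blade's x axis runs along this x; it has about 3 mm play along and 2 mm across.
- seat4 (a point): bed 4 of the knife block: the point where the centre of a seated blade lies, 17 mm above the bed's floor (37 mm above the table); x axis along the bed towards its pin, z up. The brass locating pin stands on the bed's floor 41 mm along +x, 8 mm thick, 12 mm tall, tapered tip. Seated, a blade's x axis runs along this x; it has about 3 mm play along and 2 mm across.
- knife_block: grey knife block 200 x 262 x 20 mm, fixed, left or right; origin on the table under the middle of the row of beds, x along the beds. Four equal black-floored beds side by side, 64 mm apart: each 38 mm wide between aluminium rails 8 mm high and 6 mm thick, closed by a rail at the end away from the pin (inner face 94 mm from the pin's centre), open at the pin's end.
- blade1_mid (a point): centre of blade 1, half-way up (17 mm above its underside); x axis along the blade towards its notched end, z up. Steel, 100 x 32 x 4 mm, U notch in the +x end 12 mm wide, 16 mm deep; on top an upright orange grip rib 46 mm long (along x), 14 mm wide, from 4 to 34 mm above the underside; about 120 g. Lies on the table, rib up. One of the four may be absent.
- blade2_mid (a point): centre of blade 2, half-way up (17 mm above its underside); x axis along the blade towards its notched end, z up. Steel, 100 x 32 x 4 mm, U notch in the +x end 12 mm wide, 16 mm deep; on top an upright orange grip rib 46 mm long (along x), 14 mm wide, from 4 to 34 mm above the underside; about 120 g. Lies on the table, rib up. One of the four may be absent.
- blade3_mid (a point): centre of blade 3, half-way up (17 mm above its underside); x axis along the blade towards its notched end, z up. Steel, 100 x 32 x 4 mm, U notch in the +x end 12 mm wide, 16 mm deep; on top an upright orange grip rib 46 mm long (along x), 14 mm wide, from 4 to 34 mm above the underside; about 120 g. Lies on the table, rib up. One of the four may be absent.
- blade4_mid (a point): centre of blade 4, half-way up (17 mm above its underside); x axis along the blade towards its notched end, z up. Steel, 100 x 32 x 4 mm, U notch in the +x end 12 mm wide, 16 mm deep; on top an upright orange grip rib 46 mm long (along x), 14 mm wide, from 4 to 34 mm above the underside; about 120 g. Lies on the table, rib up. One of the four may be absent.
- jar_a: specimen jar with red cap, 56 mm across, 70 mm tall; a bystander, origin at its underside; leave it where it is.
- jar_b: specimen jar with yellow cap, 56 mm across, 70 mm tall; a bystander, origin at its underside; leave it where it is.
- sanitiser: white bottle 60 mm across, 110 mm tall; a bystander, origin at its underside; leave it where it is.
- tape_roll: flat paper tape roll, 84 mm across, 24 mm tall; a bystander, origin at its underside; leave it where it is.
- label_box: cardboard box 90 x 60 x 50 mm; a bystander, origin at its underside; leave it where it is.
- marker: white marker with blue cap, 132 mm long; a bystander, origin at its underside; leave it where it is.
Mind the look-alikes: they are no part of the job. Leave any yellow look-alike of the part that bears blade4_mid alone.

How it is judged:
On the way, in this order (a step that is already met when the one before it is completed fails the run):
1. the crank has been turned until the liner's tail has passed and the drag is gone (feeler dropped) (value of joint feeler above 0.008 m), for 0.2 s.
2. every blade present lies flat in a bed with its notch over the pin ((distance between blade1_mid and seat1 below 0.006 m or distance between blade1_mid and seat2 below 0.006 m or distance between blade1_mid and seat3 below 0.006 m or distance between blade1_mid and seat4 below 0.006 m) and angle between each of blade1_mid, blade2_mid, blade3_mid, blade4_mid's own z axis and vertical below 0.05 rad and (distance between blade2_mid and seat1 below 0.006 m or distance between blade2_mid and seat2 below 0.006 m or distance between blade2_mid and seat3 below 0.006 m or distance between blade2_mid and seat4 below 0.006 m) and (distance between blade3_mid and seat1 below 0.006 m or distance between blade3_mid and seat2 below 0.006 m or distance between blade3_mid and seat3 below 0.006 m or distance between blade3_mid and seat4 below 0.006 m) and (distance between blade4_mid and seat1 below 0.006 m or distance between blade4_mid and seat2 below 0.006 m or distance between blade4_mid and seat3 below 0.006 m or distance between blade4_mid and seat4 below 0.006 m)), for 0.2 s.
3. the plunger is pressed down to its stop (value of joint plunger above 0.0125 m), for 0.1 s.
At the end, for the whole second after the job is handed in: The feeler has dropped (liner out); every blade present lies flat (tilt under 0.05 rad) and at rest in a bed of its own, its centre within 6 mm of the seat, so that its notch is over the pin; the plunger is up again (within 3 mm) (all of step 2 and value of joint feeler above 0.008 m and linear speed of each of blade1, blade2, blade3, blade4 below 0.02 m/s and value of joint plunger below 0.003 m); the robot touches nothing.
It fails at once if the crank is turned on for more than about 1.3 turns after the liner has come out (x of feeler_top in the frame of tail_mark above 0.03 m).
It fails at once if a bystander (jar, bottle, tape roll, box or marker) is moved by more than 4 cm (distance of any of jar_a, jar_b, sanitiser, tape_roll, label_box, marker from where it was at the start of the episode above 0.04 m).
Of blade1, blade2, blade3, blade4 only 3 to 4 are there at a start; the rules pass over those that are not, and their reading is None.
At some moment in a run one of blade1, blade2, blade3, blade4 may be knocked a few centimetres aside while the robot is not near it.
Once in a run the grip may slacken for a moment while it holds something.
It also fails if it takes over 210 s, if anything falls off the work surface, if the arm or the gripper's body presses on something with over 40 N, if the wrist force passes 120 N, or if a joint passes its speed limit or range.

ROBOT

A 7-joint arm with a two-finger parallel gripper is mounted at the origin on the work surface. World frame = base frame: x ahead of the robot, y to its left, z up, the work surface at z = 0. Lengths are in m, angles in rad, forces in N, time in s.
With the tool pointing down it reaches from about 0.4 to 0.85 m from the base axis. Payload 4.5 kg.
Tool frame: the origin (TCP) lies between the finger pads; the fingertips stand 11 mm ahead of it and the grasp point (between the pads) lies 8 mm behind it (r.nose_length is the distance from the TCP to the fingertips, in m); z points along the fingers, y is the line along which they close (so a half turn about z gives the same grasp; the last joint's range is limited). The gripper opens to 88 mm and grips with 3 to 60 N. Pads are 18 mm wide; open, the fingers measure 123 mm over their backs; the gripper's body (75 mm by 187 mm) begins 45 mm behind the grasp point.
Start: joints at [-1.126, 0.689, -0.195, 1.565, 0.157, 0.902, -0.215], TCP at [0.25, 0.573, 0.25] pointing down, gripper open.
Joint ranges: [-3.01, 3.01], [-0.46, 2.08], [-1.47, 1.51], [0.13, 2.56], [-1, 4.14], [0.04, 2.09], [-2.66, 2.66]. Speed limits (rad/s): [2.57, 2.57, 3.14, 3.14, 3.14, 3.14, 3.14].

INTERFACE

Orientations are given as a unit quaternion [x, y, z, w].
In Python, from plant import get_state, snapshot, camera_model, r gives the robot as it stands.
- The arm moves only by the shell command python3 -m inch 'ROWS' [FORCE]. ROWS is text: rows parted by semicolons, each of 7 numbers parted by spaces: the opening, from -1 (shut) to 1 (fully open), then the shift along the tool's x, y, z in m, then the turn, a rotation vector about the tool's x, y, z in rad. A call has 1 to 20 rows; each row shifts and turns the commanded pose from where the row before left it, along the tool's axes as they then stand; what a row does not reach is not made up. A row lasts 1/12 s, in which the tool goes at most 41.7 mm and 7.16 degrees, less where a joint would pass 70% of its speed; a pose out of reach is approached as far as the arm can. A call is refused whole if a number of a shift passes 0.0417 or a number of a turn 0.125, either way. A call with a gripper value outside its range is refused whole. The fingers move at their own pace and stop on an object; FORCE is the grip in N (left out, the last holds). Time passes only in rows, so rows that do not move let the fingers close. It gives the time, the measured TCP pose, the force, the opening and the grip force at its end, in the units of the state.
- get_state(): the state, without advancing time (a new reading comes with each control period).
- snapshot(name): name is "scene" or "top" or "wrist"; returns (picture, depth): 480x640x3 uint8, red, green, blue; 480x640 float32, m along the optical axis (not along the pixel's ray), 0 where there is no reading.
- camera_model(name): a dict with "intrinsics" (3x3 intrinsics, pixels), "dist" ([k1, k2, p1, p2, k3] as OpenCV has them; the pictures are not rectified), "view" (4x4, takes a point from world to camera coordinates). Camera axes: x right, y down, z forward; pixel columns grow to the right and rows downward; lengths in m; the calibration is good to about 2 mm. A picture is of the moment at which its call begins: read the wrist's pose just before it. camera_model takes no time and is no camera call; for the wrist camera it gives the pose at the moment of the call.
- r.finish_job(): hands the job in; it is judged then, once.
The state is a dict: "clock": time; "q": joint angles; "qd": joint speeds; "joint_torque": joint torques, N m; "tool_pos": TCP position; "eef_rot": TCP orientation; "contact_force": force on the tool from outside, world axes, zero at the start; "moment": the same for the moment, N m; "opening": opening from 0.0 (shut) to 1.0 (fully open); "finger_force": force on a finger pad.
Only numpy, scipy, OpenCV 4.12 (cv2) and the standard library are available. Lean on these libraries where they do the work, as an engineer would, in place of code of your own. Each camera call takes 0.05 s, during which the arm holds its last target. There are 200 camera calls.

## Working session

There is one attempt and no reset: what is moved stays moved. The work goes in short steps, Python scripts to look and compute and a shell command to move; the robot and the scene stay as the last step left them, time stands still between calls to the robot, and variables do not carry over. Pictures are saved under pics/ and viewed, at most 14 in all, crops included, and the job is handed in when it is done.

```bash
ls; mkdir -p pics; python3 - <<'E'
from plant import get_state, snapshot, camera_model, r
import cv2,numpy as np
print(get_state())
for n in("scene","top"):
    im,d=snapshot(n); cv2.imwrite(f"pics/{n}0.png",im[:,:,::-1]); np.save(f"pics/{n}0.npy",d)
    m=camera_model(n); print(n,m)
E
```

```text
pics
{'clock': 0.0, 'q': array([-1.12619151,  0.68998945, -0.1945133 ,  1.56633271,  0.15733113,
        0.902509  , -0.21507847]), 'qd': array([ 4.62340524e-04, -1.97562110e-03,  7.92293058e-04,  1.00063377e-03,
        2.22369528e-03,  2.37603231e-03,  8.14077455e-06]), 'joint_torque': array([ 2.61409295e-04, -5.27569413e+01, -1.26653261e+00, -1.53428954e+01,
       -5.25708636e-02,  6.62365579e-03,  1.67590069e-04]), 'tool_pos': array([0.24940031, 0.57241743, 0.24890961]), 'eef_rot': array([ 2.03900669e-01,  9.78991148e-01, -9.15204622e-04, -1.09510283e-04]), 'contact_force': array([-0.51156142,  0.7702356 ,  0.24998275]), 'moment': array([ 0.04905722, -0.03094069,  0.0450992 ]), 'finger_force': 0.0, 'opening': 1.0015345553757642}
scene {'intrinsics': array([[569.90571391,   0.        , 326.62913167],
       [  0.        , 569.90571391, 253.86204817],
       [  0.        ,   0.        ,   1.        ]]), 'dist': array([-0.02216607,  0.        ,  0.        ,  0.        ,  0.        ]), 'view': array([[-0.76989601,  0.63816636, -0.00195662,  0.41317437],
       [ 0.54749273,  0.65892411, -0.51582044, -0.23099488],
       [-0.32788999, -0.39819933, -0.85669449,  1.48231326],
       [ 0.        ,  0.        ,  0.        ,  1.        ]])}
top {'intrinsics': array([[435.12060933,   0.        , 311.70279081],
       [  0.        , 435.12060933, 243.30599898],
       [  0.        ,   0.        ,   1.        ]]), 'dist': array([-0.07986769,  0.        ,  0.        ,  0.        ,  0.        ]), 'view': array([[ 0.02955751, -0.99951405, -0.0099003 ,  0.00494816],
       [-0.98074128, -0.02708648, -0.19342408,  0.53383432],
       [ 0.19306192,  0.01542676, -0.98106529,  1.0624651 ],
       [ 0.        ,  0.        ,  0.        ,  1.        ]])}
```

View pics/top0.png

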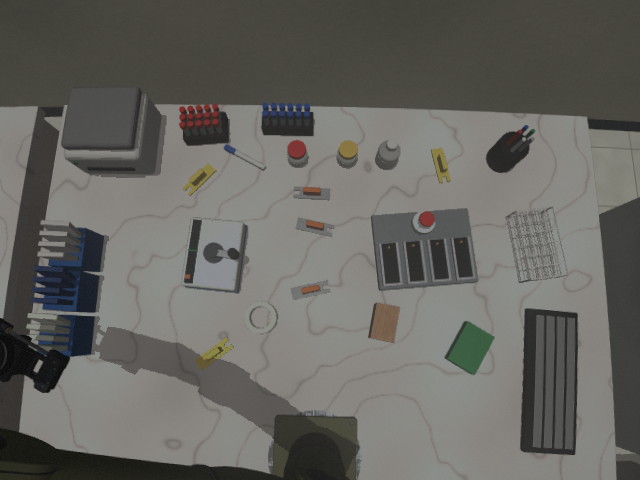

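View pics/scene0.png

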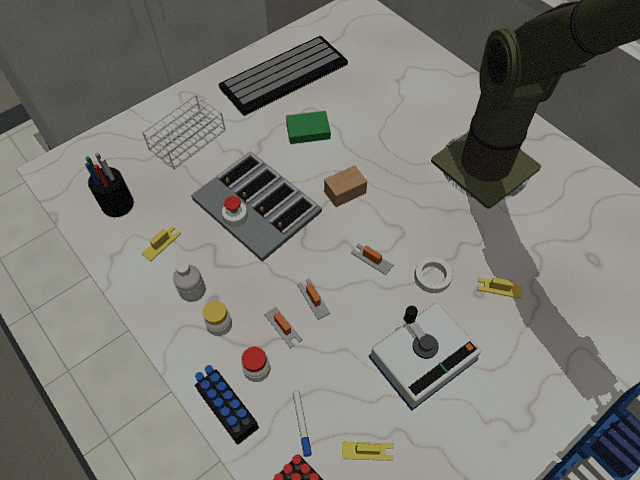

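The top view shows three orange-ribbed blades at about (312,191), (314,226) and (310,290). The rewinder's axis is at (213,253) with its knob at (233,254), the block is at (425,250) and the plunger at (426,219). The yellow blades are look-alikes.

```bash
cat > h.py <<'E'
from plant import get_state, snapshot, camera_model, r
import cv2,numpy as np
from scipy.spatial.transform import Rotation as R
np.set_printoptions(precision=4,suppress=True)
def cast(m,uv,z):
    p=cv2.undistortPoints(np.array(uv,float).reshape(-1,1,2),m["intrinsics"],m["dist"]).reshape(-1,2)
    V=m["view"]; d=np.c_[p,np.ones(len(p))]@V[:3,:3]; c=-V[:3,:3].T@V[:3,3]
    return c+d*((z-c[2])/d[:,2])[:,None]
def blobs(im,lo,hi,amin=15):
    h=cv2.cvtColor(im,cv2.COLOR_RGB2HSV); k=cv2.inRange(h,np.array(lo),np.array(hi))
    cs,_=cv2.findContours(k,cv2.RETR_EXTERNAL,cv2.CHAIN_APPROX_NONE)
    return sorted([c for c in cs if cv2.contourArea(c)>=amin],key=lambda c:-cv2.contourArea(c))
def pose():
    s=get_state(); M=R.from_quat(s["eef_rot"]).as_matrix()
    return s,M
def show(im,name,box=None,k=1):
    if box: im=im[box[1]:box[3],box[0]:box[2]]
    cv2.imwrite("pics/"+name,cv2.resize(im[:,:,::-1],None,fx=k,fy=k,interpolation=cv2.INTER_CUBIC))
def cen(c): 
    m=cv2.moments(c); return [m["m10"]/m["m00"],m["m01"]/m["m00"]]
E
python3 - <<'E'
from h import *
for n in("top","scene"):
    im=cv2.imread(f"pics/{n}0.png")[:,:,::-1].copy();m=camera_model(n)
    for nm,lo,hi,z in (("orange",(5,150,100),(14,255,255),.034),("green",(40,80,60),(80,255,255),.062),("red",(0,150,90),(4,255,255),.08)):
        for c in blobs(im,lo,hi,4)[:9]:
            g=cen(c); rr=cv2.minAreaRect(c); bx=cast(m,cv2.boxPoints(rr),z); e=bx[1]-bx[0],bx[2]-bx[1]
            e=max(e,key=np.linalg.norm)
            print(n,nm,np.round(g,1),cv2.contourArea(c),cast(m,[g],z)[0],"yaw",np.degrees(np.arctan2(e[1],e[0])).round(1),"L",np.linalg.norm(e).round(3))
    px={"top":dict(knob=[233,254],axis=[213,253]),"scene":dict(knob=[411,311],axis=[425,346])}[n]
    print(cast(m,[px["knob"]],.127),cast(m,[px["axis"]],.075))
im=cv2.imread("pics/top0.png"); 
a=cv2.resize(im[205:305,170:270],(400,400),interpolation=cv2.INTER_CUBIC);b=cv2.resize(im[200:300,365:485],(480,400),interpolation=cv2.INTER_CUBIC)[:,:400]
cv2.imwrite("pics/c1.png",np.hstack([a,b]))
E
```

```text
top green [470.4 347.9] 1239.5 [ 0.2811 -0.3767  0.062 ] yaw -30.5 L 0.106
top green [532.6 130.3] 6.0 [ 0.8636 -0.5756  0.062 ] yaw -45.0 L 0.009
top red [296.5 146.4] 115.5 [0.7857 0.0672 0.08  ] yaw -178.1 L 0.042
top red [426.9 218.7] 103.5 [ 0.5996 -0.2701  0.08  ] yaw -1.2 L 0.031
top red [190.1 115.7] 16.5 [0.8696 0.3579 0.08  ] yaw -174.5 L 0.015
top red [181.9 123.9] 15.5 [0.8451 0.3778 0.08  ] yaw 5.8 L 0.015
top red [214.8 121.1] 15.5 [0.8543 0.2891 0.08  ] yaw -89.3 L 0.014
top red [190.1 122.9] 14.5 [0.8482 0.3559 0.08  ] yaw -174.5 L 0.012
top red [206.4 114.2] 14.5 [0.8744 0.3137 0.08  ] yaw -89.4 L 0.014
top red [198.1 115. ] 13.5 [0.8717 0.3362 0.08  ] yaw -134.3 L 0.013
top red [198.2 122.2] 13.0 [0.8506 0.3339 0.08  ] yaw -174.8 L 0.012
[[0.4876 0.2059 0.127 ]] [[0.4973 0.2671 0.075 ]]
scene orange [281.7 321.1] 95.0 [0.6839 0.0273 0.034 ] yaw 88.0 L 0.044
scene orange [312.9 292.5] 88.5 [0.5893 0.0164 0.034 ] yaw 78.9 L 0.044
scene orange [372.4 252.2] 67.0 [0.4193 0.0229 0.034 ] yaw 104.4 L 0.044
scene orange [469.1 346.3] 26.0 [0.4178 0.3229 0.034 ] yaw 89.3 L 0
[... 206 characters left out ...]
yaw 62.7 L 0.007
scene red [253.4 358. ] 396.0 [0.7855 0.0733 0.08  ] yaw 140.4 L 0.046
scene red [231.7 202.4] 153.5 [ 0.6011 -0.2677  0.08  ] yaw 76.1 L 0.037
scene red [305.  468.2] 56.5 [0.8369 0.3016 0.08  ] yaw 51.2 L 0.015
scene red [287.3 468.4] 54.5 [0.8615 0.2816 0.08  ] yaw 52.1 L 0.015
scene red [296.3 459.1] 50.5 [0.8391 0.2793 0.08  ] yaw 140.4 L 0.015
scene red [296.  476.3] 43.0 [0.8578 0.302  0.08  ] yaw 140.4 L 0.014
scene red [313.8 476.2] 42.0 [0.8333 0.3223 0.08  ] yaw 140.3 L 0.014
scene red [278.4 476.6] 36.5 [0.8823 0.2824 0.08  ] yaw 140.4 L 0.014
scene red [ 95.4 165.9] 5.5 [ 0.7939 -0.5711  0.08  ] yaw 140.0 L 0.007
[[0.4943 0.211  0.127 ]] [[0.5044 0.2713 0.075 ]]
```

View pics/c1.png

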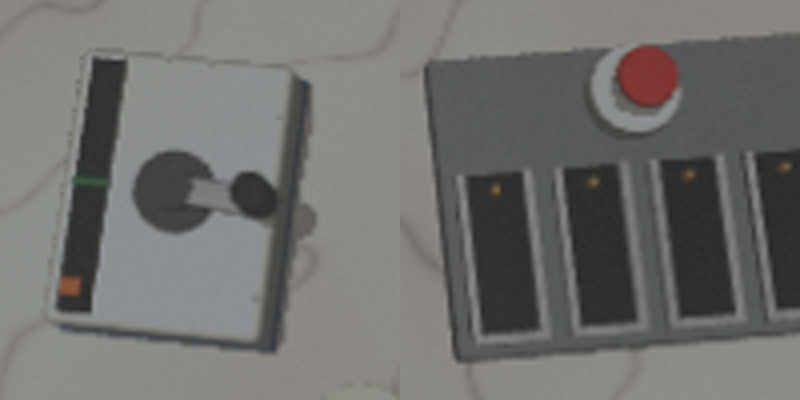

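The case's long side runs along world x. The feeler at (187,277) sits about 85 mm short of the green mark, so I expect about 4.7 turns. The beds' pins are at the far (+x) end. Now I go above the rewinder.

```bash
python3 -m inch '1 0 0 0 0 0 -.1025;1 0 0 0 0 0 -.1025;1 0 0 0 0 0 -.1025;1 0 0 0 0 0 -.1025;1 -.025 -.035 -.005 0 0 0;1 -.025 -.035 -.005 0 0 0;1 -.025 -.035 -.005 0 0 0;1 -.025 -.035 -.005 0 0 0;1 -.025 -.035 -.005 0 0 0;1 -.025 -.035 -.005 0 0 0;1 -.025 -.035 -.005 0 0 0;1 -.025 -.035 -.005 0 0 0;1 -.025 -.035 -.005 0 0 0;1 -.025 -.035 -.005 0 0 0;1 0 0 0 0 0 0;1 0 0 0 0 0 0;1 0 0 0 0 0 0' 20
python3 - <<'E'
from h import *
s,M=pose(); print(s["tool_pos"],M)
m=camera_model("wrist"); im,d=snapshot("wrist"); show(im,"w1.png"); np.save("pics/w1.npy",d); np.save("pics/w1m.npy",m,allow_pickle=True); print(m)
E
```

```text
clock: 1.52
tool_pos: [0.4893, 0.2364, 0.2976]
eef_rot: [0.0, 1.0, 0.0, -0.001]
contact_force: [0.1, 0.9, -0.3]
opening: 0.999
finger_force: 0.0
[0.4893 0.2364 0.2976] [[-1.      0.0008 -0.001 ]
 [ 0.0008  1.      0.0006]
 [ 0.001   0.0006 -1.    ]]
{'intrinsics': array([[330.8249,   0.    , 322.5907],
       [  0.    , 330.8249, 236.5302],
       [  0.    ,   0.    ,   1.    ]]), 'dist': array([-0.0357,  0.    ,  0.    ,  0.    ,  0.    ]), 'view': array([[ 0.0018,  1.    ,  0.0011, -0.2371],
       [ 0.9566, -0.002 ,  0.2914, -0.5204],
       [ 0.2914,  0.0005, -0.9566,  0.2936],
       [ 0.    ,  0.    ,  0.    ,  1.    ]])}
```

View pics/w1.png

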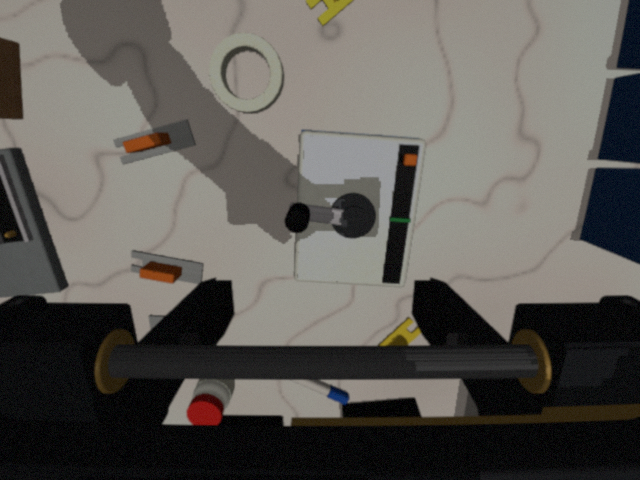

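The wrist view shows the knob at about (297,217), the hub at (353,215), the feeler at (410,160) and the green mark at (400,220). The blades at (155,140) and (165,270) have their notches to the left (−y).

```bash
cat >> h.py <<'E'
def cloud(m,d):
    v,u=np.mgrid[0:480,0:640]
    p=cv2.undistortPoints(np.c_[u.ravel(),v.ravel()].astype(float).reshape(-1,1,2),m["intrinsics"],m["dist"]).reshape(-1,2)
    P=np.c_[p,np.ones(len(p))]*d.reshape(-1,1); V=m["view"]
    return ((P-V[:3,3])@V[:3,:3]).reshape(480,640,3)
E
python3 - <<'E'
from h import *
d=np.load("pics/w1.npy");m=np.load("pics/w1m.npy",allow_pickle=True).item()
W=cloud(m,d); im=cv2.imread("pics/w1.png")[:,:,::-1].copy()
k=np.zeros((480,640),bool);k[180:260,270:400]=1
z=W[...,2]
t=k&(z>.115)&(z<.135); P=W[t]; print("knob top",t.sum(),P.mean(0),P.min(0),P.max(0))
c=k&(im.max(2)<95)&(z>.06)&(z<.1); P=W[c]; print("hub",c.sum(),P.mean(0),P.min(0),P.max(0), np.median(P[:,2]))
a=k&(z>.07)&(z<.115)&(im.max(2)>=95);P=W[a];print("arm",a.sum(),P.mean(0),np.median(P[:,2]),P.min(0),P.max(0))
for nm,lo,hi in (("orange",(5,150,100),(14,255,255)),("green",(40,80,60),(80,255,255))):
  for b in blobs(im,lo,hi,8):
    g=cen(b); print(nm,np.round(g),W[int(g[1]),int(g[0])], cast(m,[g],.066)[0] )
E
```

```text
knob top 493 [0.4898 0.211  0.1252] [0.4793 0.199  0.115 ] [0.5022 0.2221 0.1277]
hub 2775 [0.501  0.2777 0.0724] [0.4598 0.1997 0.06  ] [0.5546 0.328  0.0996] 0.0683696309443703
arm 122 [0.4966 0.2506 0.083 ] 0.08293556048791745 [0.4883 0.2442 0.0808] [0.5052 0.2572 0.0851]
orange [138. 143.] [0.4189 0.0189 0.0331] [0.4188 0.0371 0.066 ]
orange [156. 275.] [0.5862 0.017  0.0353] [0.5735 0.0343 0.066 ]
orange [410. 159.] [0.4361 0.3292 0.0738] [0.4371 0.3313 0.066 ]
green [399. 220.] [0.5039 0.3237 0.065 ] [0.5044 0.324  0.066 ]
```

Knob centre is (0.4907, 0.2107), axis about (0.500, 0.270), radius 60 mm ✓. Descending and gripping.

```bash
python3 -m inch '1 -.0007 -.013 0 0 0 0;1 -.0007 -.0127 0 0 0 0;1 0 0 .033 0 0 0;1 0 0 .033 0 0 0;1 0 0 .033 0 0 0;1 0 0 .033 0 0 0;1 0 0 .033 0 0 0;1 0 0 .0325 0 0 0;1 0 0 0 0 0 0;1 0 0 0 0 0 0;-1 0 0 0 0 0 0;-1 0 0 0 0 0 0;-1 0 0 0 0 0 0;-1 0 0 0 0 0 0;-1 0 0 0 0 0 0;-1 0 0 0 0 0 0;-1 0 0 0 0 0 0;-1 0 0 0 0 0 0' 25
```

```text
clock: 3.07
tool_pos: [0.4913, 0.2104, 0.1004]
eef_rot: [0.0, 1.0, 0.0, 0.0]
contact_force: [-0.0, 0.1, 0.5]
opening: 0.421
finger_force: 0.0
```

```bash
python3 -m inch '-1 0 0 0 0 0 0;-1 0 0 0 0 0 0;-1 0 0 0 0 0 0;-1 0 0 0 0 0 0;-1 0 0 0 0 0 0;-1 0 0 0 0 0 0;-1 0 0 0 0 0 0'
python3 - <<'E'
import numpy as np
a=np.radians(-99-18*np.arange(21)); p=.06*np.c_[-np.cos(a),np.sin(a)]
print(np.round(np.diff(p,axis=0),4))
E
```

```text
clock: 3.65
tool_pos: [0.4915, 0.2112, 0.1004]
eef_rot: [0.0, 1.0, 0.001, 0.0]
contact_force: [0.7, 3.7, -2.0]
opening: 0.269
finger_force: 25.0
[[ 0.0179  0.0058]
 [ 0.0152  0.011 ]
 [ 0.011   0.0152]
 [ 0.0058  0.0179]
 [ 0.      0.0188]
 [-0.0058  0.0179]
 [-0.011   0.0152]
 [-0.0152  0.011 ]
 [-0.0179  0.0058]
 [-0.0188  0.    ]
 [-0.0179 -0.0058]
 [-0.0152 -0.011 ]
 [-0.011  -0.0152]
 [-0.0058 -0.0179]
 [-0.     -0.0188]
 [ 0.0058 -0.0179]
 [ 0.011  -0.0152]
 [ 0.0152 -0.011 ]
 [ 0.0179 -0.0058]
 [ 0.0188  0.    ]]
```

Gripped (0.269·88 = 24 mm ✓). Half a turn first, to check the centre.

```bash
python3 -m inch '-1 .0179 .0058 0 0 0 0;-1 .0152 .011 0 0 0 0;-1 .011 .0152 0 0 0 0;-1 .0058 .0179 0 0 0 0;-1 0 .0188 0 0 0 0'; python3 -m inch '-1 -.0058 .0179 0 0 0 0;-1 -.011 .0152 0 0 0 0;-1 -.0152 .011 0 0 0 0;-1 -.0179 .0058 0 0 0 0;-1 -.0188 0 0 0 0 0;-1 0 0 0 0 0 0'
```

```text
clock: 4.07
tool_pos: [0.4415, 0.2771, 0.1003]
eef_rot: [0.001, 1.0, -0.002, 0.0]
contact_force: [6.5, -4.4, -4.6]
opening: 0.262
finger_force: 25.0
clock: 4.57
tool_pos: [0.512, 0.3295, 0.1005]
eef_rot: [0.001, 1.0, 0.001, 0.001]
contact_force: [-3.3, 4.6, 2.3]
opening: 0.263
finger_force: 25.0
```

```bash
python3 -m inch '-1 -.0179 -.0058 0 0 0 0;-1 -.0152 -.011 0 0 0 0;-1 -.011 -.0152 0 0 0 0;-1 -.0058 -.0179 0 0 0 0;-1 0 -.0188 0 0 0 0'; python3 -m inch '-1 .0058 -.0179 0 0 0 0;-1 .011 -.0152 0 0 0 0;-1 .0152 -.011 0 0 0 0;-1 .0179 -.0058 0 0 0 0;-1 .0188 0 0 0 0 0;-1 0 0 0 0 0 0'
```

```text
clock: 4.98
tool_pos: [0.561, 0.2634, 0.1007]
eef_rot: [-0.0, 1.0, 0.003, 0.002]
contact_force: [0.6, 7.4, -3.6]
opening: 0.265
finger_force: 25.0
clock: 5.48
tool_pos: [0.4896, 0.2116, 0.1006]
eef_rot: [-0.001, 1.0, 0.001, 0.001]
contact_force: [6.5, 3.0, -5.1]
opening: 0.262
finger_force: 25.0
```

One turn went cleanly, with forces under 9 N. The earliest possible drop is at 3.3 turns, so I do two more and then measure.

```bash
python3 -m inch '-1 .0179 .0058 0 0 0 0;-1 .0152 .011 0 0 0 0;-1 .011 .0152 0 0 0 0;-1 .0058 .0179 0 0 0 0;-1 0 .0188 0 0 0 0;-1 -.0058 .0179 0 0 0 0;-1 -.011 .0152 0 0 0 0;-1 -.0152 .011 0 0 0 0;-1 -.0179 .0058 0 0 0 0;-1 -.0188 0 0 0 0 0;-1 -.0179 -.0058 0 0 0 0;-1 -.0152 -.011 0 0 0 0;-1 -.011 -.0152 0 0 0 0;-1 -.0058 -.0179 0 0 0 0;-1 0 -.0188 0 0 0 0;-1 .0058 -.0179 0 0 0 0;-1 .011 -.0152 0 0 0 0;-1 .0152 -.011 0 0 0 0;-1 .0179 -.0058 0 0 0 0;-1 .0188 0 0 0 0 0'
python3 -m inch '-1 .0179 .0058 0 0 0 0;-1 .0152 .011 0 0 0 0;-1 .011 .0152 0 0 0 0;-1 .0058 .0179 0 0 0 0;-1 0 .0188 0 0 0 0;-1 -.0058 .0179 0 0 0 0;-1 -.011 .0152 0 0 0 0;-1 -.0152 .011 0 0 0 0;-1 -.0179 .0058 0 0 0 0;-1 -.0188 0 0 0 0 0;-1 -.0179 -.0058 0 0 0 0;-1 -.0152 -.011 0 0 0 0;-1 -.011 -.0152 0 0 0 0;-1 -.0058 -.0179 0 0 0 0;-1 0 -.0188 0 0 0 0;-1 .0058 -.0179 0 0 0 0;-1 .011 -.0152 0 0 0 0;-1 .0152 -.011 0 0 0 0;-1 .0179 -.0058 0 0 0 0;-1 .0188 0 0 0 0 0'
cat > feel.py <<'E'
from h import *
for n in ("wrist","scene"):
    m=camera_model(n); im,d=snapshot(n)
    cv2.imwrite("pics/f_%s.png"%n,im[:,:,::-1])
    W=cloud(m,d)
    for nm,lo,hi in (("orange",(5,140,90),(16,255,255)),("green",(40,80,50),(80,255,255))):
      for b in blobs(im,lo,hi,3):
        g=cen(b); p=cast(m,[g],.07)[0]
        if .4<p[0]<.6 and .28<p[1]<.36: print(n,nm,np.round(g),cv2.contourArea(b),p,W[int(g[1]),int(g[0])])
E
python3 feel.py
```

```text
clock: 7.15
tool_pos: [0.4936, 0.2108, 0.1007]
eef_rot: [0.001, 1.0, 0.002, 0.003]
contact_force: [8.3, 8.4, -9.9]
opening: 0.264
finger_force: 25.0
clock: 8.82
tool_pos: [0.4936, 0.2108, 0.1007]
eef_rot: [0.001, 1.0, 0.002, 0.003]
contact_force: [8.2, 6.7, -10.3]
opening: 0.261
finger_force: 25.0
wrist orange [534. 278.] 452.5 [0.4927 0.328  0.07  ] [0.49   0.3237 0.0753]
wrist green [518. 293.] 278.5 [0.5018 0.3203 0.07  ] [0.5049 0.3241 0.0637]
scene orange [449. 362.] 29.5 [0.49   0.3244 0.07  ] [0.4925 0.3234 0.0769]
scene green [443. 367.] 20.0 [0.5065 0.3255 0.07  ] [0.5047 0.3243 0.0659]
```

Feeler z is about 75 mm and it is 13 mm short of the mark, so about 0.95 turn is left. I do ¾ turn, then watch closely.

```bash
python3 -m inch '-1 .0179 .0058 0 0 0 0;-1 .0152 .011 0 0 0 0;-1 .011 .0152 0 0 0 0;-1 .0058 .0179 0 0 0 0;-1 0 .0188 0 0 0 0;-1 -.0058 .0179 0 0 0 0;-1 -.011 .0152 0 0 0 0;-1 -.0152 .011 0 0 0 0;-1 -.0179 .0058 0 0 0 0;-1 -.0188 0 0 0 0 0;-1 -.0179 -.0058 0 0 0 0;-1 -.0152 -.011 0 0 0 0;-1 -.011 -.0152 0 0 0 0;-1 -.0058 -.0179 0 0 0 0;-1 0 -.0188 0 0 0 0'
python3 feel.py
python3 -m inch '-1 .0058 -.0179 0 0 0 0;-1 .011 -.0152 0 0 0 0;-1 .0152 -.011 0 0 0 0;-1 .0179 -.0058 0 0 0 0;-1 .0188 0 0 0 0 0'
python3 feel.py
```

```text
clock: 10.17
tool_pos: [0.561, 0.2635, 0.1007]
eef_rot: [-0.0, 1.0, 0.003, 0.002]
contact_force: [-0.3, 7.6, -4.2]
opening: 0.265
finger_force: 25.0
wrist orange [447. 180.] 614.0 [0.5056 0.3259 0.07  ] [0.5049 0.3239 0.0745]
wrist green [425. 176.] 106.0 [0.5035 0.3143 0.07  ] [0.5042 0.3157 0.064 ]
clock: 10.68
tool_pos: [0.4933, 0.2109, 0.1006]
eef_rot: [0.001, 1.0, 0.002, 0.003]
contact_force: [7.2, 6.8, -9.0]
opening: 0.262
finger_force: 25.0
wrist orange [524. 309.] 408.5 [0.5116 0.326  0.07  ] [0.5087 0.3225 0.0747]
wrist green [517. 294.] 249.5 [0.5016 0.3201 0.07  ] [0.504  0.3235 0.0644]
scene orange [441. 368.] 29.0 [0.5097 0.3235 0.07  ] [0.5099 0.3225 0.0715]
scene green [446. 370.] 4.0 [0.5069 0.3337 0.07  ] [0.5042 0.3323 0.0648]
```

```bash
python3 -m inch '-1 .0179 .0058 0 0 0 0;-1 .0152 .011 0 0 0 0;-1 .011 .0152 0 0 0 0;-1 .0058 .0179 0 0 0 0;-1 0 .0188 0 0 0 0;-1 0 0 0 0 0 0'
python3 feel.py
```

```text
clock: 11.28
tool_pos: [0.4429, 0.2837, 0.1006]
eef_rot: [-0.001, 1.0, 0.002, 0.002]
contact_force: [2.0, 0.4, -2.8]
opening: 0.265
finger_force: 25.0
scene orange [438. 371.] 29.0 [0.5187 0.3241 0.07  ] [0.5166 0.3222 0.0655]
scene green [443. 367.] 19.0 [0.5064 0.3254 0.07  ] [0.5044 0.3241 0.065 ]
```

The feeler has dropped (75 → 65 mm) and the force is down to about 2 N. I release, rise and look at the blades and block.

```bash
python3 -m inch '1 0 0 0 0 0 0;1 0 0 0 0 0 0;1 0 0 0 0 0 0;1 0 0 0 0 0 0;1 0 0 -.04 0 0 0;1 0 0 -.04 0 0 0;1 0 0 -.04 0 0 0;1 0 0 -.04 0 0 0;1 -.0177 -.04 -.004 0 0 0;1 -.0177 -.04 -.004 0 0 0;1 -.0177 -.04 -.004 0 0 0;1 -.0177 -.04 -.004 0 0 0;1 -.0177 -.04 -.004 0 0 0;1 -.0177 -.04 -.004 0 0 0;1 -.0177 -.04 -.004 0 0 0;1 -.0177 -.04 -.004 0 0 0;1 -.0177 -.04 -.004 0 0 0;1 -.0177 -.04 -.004 0 0 0;1 0 0 0 0 0 0;1 0 0 0 0 0 0'
cat > look.py <<'E'
from h import *
import sys
s,M=pose(); print(s["clock"],s["tool_pos"])
m=camera_model("wrist"); im,d=snapshot("wrist"); n=sys.argv[1]
show(im,n+".png"); np.save("pics/"+n+".npy",d); np.save("pics/"+n+"m.npy",m,allow_pickle=True); W=cloud(m,d)
for b in blobs(im,(5,140,90),(16,255,255),60):
    # top face of the rib: mask pixels at the right height
    k=np.zeros((480,640),np.uint8); cv2.drawContours(k,[b],-1,255,-1)
    z=W[...,2]; P=W[(k>0)]; zm=np.percentile(P[:,2],90); P=P[P[:,2]>zm-.008]
    rr=cv2.minAreaRect((P[:,:2]*1000).astype(np.float32)); bx=cv2.boxPoints(rr)/1000
    e=max(bx[1]-bx[0],bx[2]-bx[1],key=np.linalg.norm); c=np.array(rr[0])/1000
    e=e/np.linalg.norm(e)
    print("rib",np.round(cen(b)),"c",c,"yaw",np.degrees(np.arctan2(e[1],e[0])).round(1),"size",np.round(rr[1]),"ztop",zm.round(4))
E
python3 look.py w2
```

```text
clock: 13.05
tool_pos: [0.6087, -0.1042, 0.2977]
eef_rot: [0.004, 1.0, -0.001, -0.0]
contact_force: [-1.5, 0.4, -0.1]
opening: 1.002
finger_force: 0.0
13.05 [ 0.6087 -0.1042  0.2977]
rib [440.  27.] c [ 0.4633 -0.0361] yaw -52.9 size [ 28. 191.] ztop 0.0352
rib [422. 184.] c [ 0.5688 -0.0357] yaw 68.9 size [154.  19.] ztop 0.0351
rib [425. 257.] c [0.6827 0.0263] yaw 86.8 size [44. 13.] ztop 0.0351
```

View pics/w2.png

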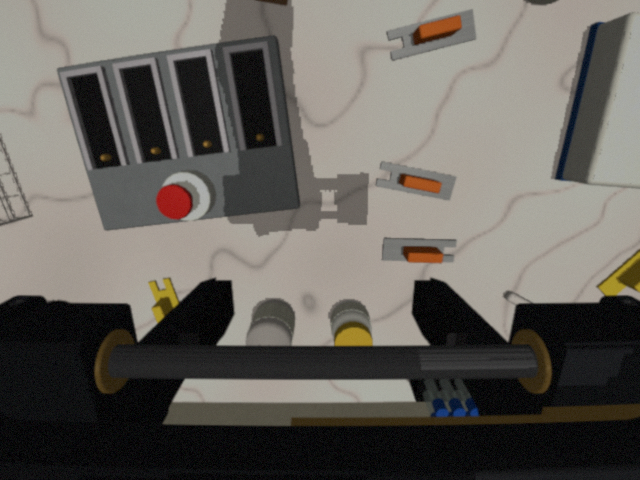

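The wrist view shows blade A at (440,30) and B at (422,184), both with the notch to −y, and C at (422,255) with the notch to +y. The four bed pins are at (106,157), (154,151), (206,144) and (259,137), and the plunger is at (175,201).

```bash
cat > meas.py <<'E'
from h import *
import sys
def ribs(n):
    d=np.load(f"pics/{n}.npy");m=np.load(f"pics/{n}m.npy",allow_pickle=True).item()
    im=cv2.imread(f"pics/{n}.png")[:,:,::-1].copy(); W=cloud(m,d)
    for b in blobs(im,(5,140,90),(16,255,255),60):
        k=np.zeros((480,640),np.uint8); cv2.drawContours(k,[b],-1,255,-1)
        P=W[k>0]; t=np.percentile(P[:,2],60); P=P[abs(P[:,2]-t)<.004]
        Q=P[:,:2]-np.median(P[:,:2],0); P=P[np.linalg.norm(Q,axis=1)<.03]
        rr=cv2.minAreaRect((P[:,:2]*1000).astype(np.float32)); bx=cv2.boxPoints(rr)/1000
        e=max(bx[1]-bx[0],bx[2]-bx[1],key=np.linalg.norm)
        print("rib px",np.round(cen(b)),"c",np.array(rr[0])/1000,"mean",P.mean(0),"yaw",(np.degrees(np.arctan2(e[1],e[0]))%180).round(1),"size",np.round(rr[1]))
    return im,d,m,W
if __name__=="__main__": ribs(sys.argv[1])
E
python3 - <<'E'
from meas import *
im,d,m,W=ribs("w2")
pins=[]
for b in blobs(im,(12,110,60),(28,255,255),4):
    g=cen(b)
    if g[1]<200 and g[0]<300: pins.append(g); print("pin",np.round(g,1),cv2.contourArea(b),cast(m,[g],.028)[0])
k=(im.max(2)<60).astype(np.uint8)*255; k[220:]=0;k[:,300:]=0
for b in cv2.findContours(k,cv2.RETR_EXTERNAL,cv2.CHAIN_APPROX_NONE)[0]:
    if cv2.contourArea(b)<800: continue
    rr=cv2.minAreaRect(cast(m,b.reshape(-1,2),.02)[:,:2].astype(np.float32)*1000); print("bed",np.array(rr[0])/1000,np.round(rr[1]),rr[2])
h=blobs(im,(0,150,90),(4,255,255),100)
for b in h: print("red",np.round(cen(b)),cast(m,[cen(b)],.08)[0])
E
```

```text
rib px [440.  27.] c [0.419  0.0224] mean [0.4192 0.0224 0.0341] yaw 103.6 size [13. 46.]
rib px [422. 184.] c [0.5881 0.0156] mean [0.588 0.015 0.034] yaw 78.5 size [45. 14.]
rib px [425. 257.] c [0.6827 0.0263] mean [0.6824 0.0262 0.034 ] yaw 86.8 size [44. 13.]
pin [206.2 143.6] 31.0 [ 0.5391 -0.2425  0.028 ]
pin [103.5 157.2] 30.5 [ 0.5527 -0.3704  0.028 ]
pin [153.9 150.4] 27.0 [ 0.5459 -0.3067  0.028 ]
pin [258.7 136.9] 13.5 [ 0.5323 -0.1794  0.028 ]
bed [ 0.5122 -0.3793] [107.  36.] 6.00020694732666
bed [ 0.5053 -0.3144] [107.  36.] 6.2509989738464355
bed [ 0.4982 -0.2496] [106.  36.] 6.095422267913818
bed [ 0.4925 -0.1847] [110.  38.] 6.073149681091309
bed [ 0.526  -0.1916] [197.  96.] 5.863504409790039
red [173. 202.] [ 0.5986 -0.2673  0.08  ]
```

Everything agrees: ribs 46×14 mm with tops at 34 mm, block yaw 6.1°, pins 64 mm apart. The seats, as pin − 41 mm along the bed, are about:

| Seat | x, y (m) |
|---|---|
| 4 | (.4915, −.1838) |
| 3 | (.4983, −.2469) |
| 2 | (.5051, −.3111) |

Blade A first. I go above it and look once from close by.

```bash
python3 -m inch '0 .0318 .0208 .0283 0 0 0;0 .0318 .0208 .0283 0 0 0;0 .0318 .0208 .0283 0 0 0;0 .0318 .0208 .0283 0 0 0;0 .0318 .0208 .0283 0 0 0;0 .0318 .0208 .0283 0 0 0;0 0 0 0 0 0 .1205;0 0 0 0 0 0 .1205;0 0 0 0 0 0 .1205;0 0 0 0 0 0 .1205;0 0 0 0 0 0 .1205;0 0 0 0 0 0 .1205;0 0 0 0 0 0 .1205;0 0 0 0 0 0 .1205;0 0 0 0 0 0 .1205;0 0 0 0 0 0 .1205;0 0 0 0 0 0 .1205;0 0 0 0 0 0 0;0 0 0 0 0 0 0'
cat >> meas.py <<'E'
def snapw(n):
    m=camera_model("wrist"); im,d=snapshot("wrist"); show(im,n+".png"); np.save("pics/"+n+".npy",d); np.save("pics/"+n+"m.npy",m,allow_pickle=True)
def delta(target,yaw,z):
    s,M=pose(); print("tcp",s["tool_pos"],"yaw",np.degrees(np.arctan2(M[1,0],M[0,0])),"q",s["q"],"tilt",M[2])
    v=M.T@(np.array([*target,z])-s["tool_pos"]); a=np.degrees(np.arctan2(M[1,0],M[0,0]))
    print("shift tool",v,"turn z",np.radians(-((yaw-a+180)%360-180)))
E
python3 - <<'E'
from meas import *
snapw("w3"); ribs("w3"); delta((.419,.0224),103.6,.022)
E
```

```text
clock: 14.68
tool_pos: [0.4405, 0.0109, 0.1491]
eef_rot: [0.613, 0.79, 0.0, -0.001]
contact_force: [-0.2, 0.6, -0.3]
opening: 0.506
finger_force: 0.0
rib px [301. 212.] c [0.4183 0.0233] mean [0.4181 0.0245 0.034 ] yaw 103.3 size [13. 45.]
rib px [499. 271.] c [0.5879 0.0161] mean [0.5874 0.0168 0.034 ] yaw 79.7 size [45. 14.]
rib px [604. 283.] c [0.6821 0.0272] mean [0.6816 0.0285 0.034 ] yaw 86.5 size [45. 15.]
tcp [0.4407 0.0106 0.1491] yaw 104.31917901363883 q [-0.1915  0.6563  0.1006  2.2082 -0.2216  0.2867  0.3511] tilt [ 0.0009 -0.0003 -1.    ]
shift tool [ 0.0167 -0.0181  0.1271] turn z 0.0125520416992429
```

```bash
python3 -m inch '0 .009 -.0093 0 0 0 .008;0 .009 -.0093 0 0 0 .008;0 0 0 .03 0 0 0;0 0 0 .03 0 0 0;0 0 0 .03 0 0 0;0 0 0 .02 0 0 0;0 0 0 .01 0 0 0;0 0 0 0.007 0 0 0;0 0 0 0 0 0 0;0 0 0 0 0 0 0;-1 0 0 0 0 0 0;-1 0 0 0 0 0 0;-1 0 0 0 0 0 0;-1 0 0 0 0 0 0;-1 0 0 0 0 0 0;-1 0 0 0 0 0 0;-1 0 0 0 0 0 0;-1 0 0 0 0 0 0;-1 0 0 0 0 0 0' 40
```

```text
clock: 16.32
tool_pos: [0.4264, 0.024, 0.0565]
eef_rot: [0.616, 0.788, -0.004, -0.007]
contact_force: [-0.3, -0.5, 0.9]
opening: 0.006
finger_force: 0.0
```

```bash
python3 -m inch '0 0 0 -.035 0 0 0;0 0 0 0 0 0 0;0 0 0 0 0 0 0;0 0 0 0 0 0 0'; python3 - <<'E'
from meas import *
delta((.4182,.0235),103.4,.022)
E
```

```text
clock: 16.65
tool_pos: [0.427, 0.0243, 0.0914]
eef_rot: [0.616, 0.788, -0.004, -0.007]
contact_force: [-0.5, -0.4, 0.4]
opening: 0.283
finger_force: 0.0
tcp [0.427  0.0243 0.0914] yaw 103.95719654955008 q [-0.2853  0.7927  0.2042  2.2688 -0.9617  0.1824  1.0587] tilt [ 0.0059 -0.0139 -0.9999]
shift tool [ 0.0009 -0.0078  0.0695] turn z 0.009724914370400461
```

Blade A is so near the base that the wrist passes a singularity (q5 runs to its −1 limit). I rise and tilt the tool slightly along the rib, so that the wrist passes on the other side.

```bash
python3 -m inch '0 0 0 -.04 0 0 0;0 0 0 -.04 0 0 0;0 0 0 -.03 0 0 0;0 0 0 0 0 0 0;0 0 0 0 0 0 0' >/dev/null; python3 - <<'E'
from meas import *
delta((.4182,.0235),103.4,.022)
E
python3 -m inch '0 0 0 0 0 .1 0;0 0 0 0 0 0 0;0 0 0 0 0 0 0' >/dev/null; python3 - <<'E'
from meas import *
delta((.4182,.0235),103.4,.022)
E
```

```text
tcp [0.4292 0.0241 0.2018] yaw 103.97340290212567 q [-0.5431  0.6247  0.6231  2.1944 -0.7193  0.5496  0.875 ] tilt [ 0.006  -0.0123 -0.9999]
shift tool [ 0.001  -0.0086  0.1799] turn z 0.010007768582583888
tcp [0.4281 0.0223 0.2003] yaw 103.59320089019249 q [-0.4225  0.6181  0.5445  2.1766 -0.7566  0.606   0.9507] tilt [ 0.1054 -0.0165 -0.9943]
shift tool [-0.0153 -0.0064  0.1778] turn z 0.0033719916516429015
```

```bash
python3 -m inch '0 0 0 0 0 -.12 0;0 0 0 0 0 -.12 0;0 0 0 0 0 -.12 0;0 0 0 0 0 -.12 0;0 0 0 0 0 0 0;0 0 0 0 0 0 0' >/dev/null; python3 - <<'E'
from meas import *
delta((.4182,.0235),103.4,.022)
E
python3 -m inch '0 0 0 0 0 0 -.12;0 0 0 0 0 0 -.12;0 0 0 0 0 0 -.12;0 0 0 0 0 0 -.12;0 0 0 0 0 0 -.12;0 0 0 0 0 0 -.12' >/dev/null; python3 - <<'E'
from meas import *
delta((.4182,.0235),103.4,.022)
E
```

```text
tcp [0.4274 0.0267 0.1998] yaw 104.80693097674335 q [-0.96    0.7889  0.925   2.2425 -0.5832  0.4192  0.5895] tilt [-0.3671 -0.0188 -0.93  ]
shift tool [ 0.0646 -0.0064  0.1658] turn z 0.02455557789247129
tcp [0.4286 0.0223 0.2017] yaw 147.47958290952116 q [-0.8779  0.7154  0.7654  2.2393 -0.2783  0.372   0.9823] tilt [-0.2629 -0.2511 -0.9316]
shift tool [0.0563 0.04   0.1662] turn z 0.7693338546769658
```

Instead I will grip A's rib lengthwise, with the tool tilted in the pad plane (tips toward the base). That stays clear of the singularity, and I can shift A outward and regrip it later. First I work out the turn.

```bash
cat >> meas.py <<'E'
def orient(yaw,tilt,target=None):
    "tool x at yaw (deg), z down, then tilt about tool y (rad)"
    a=np.radians(yaw); x=np.array([np.cos(a),np.sin(a),0]); z=np.array([0,0,-1.]); y=np.cross(z,x)
    D=np.c_[x,y,z]@R.from_rotvec([0,tilt,0]).as_matrix(); s,M=pose()
    print("tcp",s["tool_pos"],"q",s["q"]); print("rotvec tool",R.from_matrix(M.T@D).as_rotvec())
    if target is not None: print("shift along D axes (after turn)",D.T@(np.array(target)-s["tool_pos"]),"before turn",M.T@(np.array(target)-s["tool_pos"]))
E
python3 -c "
from meas import *
orient(193.4,.25,(.4182,.0235,.15))"
```

```text
tcp [0.4286 0.0223 0.2017] q [-0.8779  0.7154  0.7654  2.2393 -0.2783  0.372   0.9823]
rotvec tool [-0.2498  0.3784 -0.8695]
shift along D axes (after turn) [-0.0033  0.0035  0.0525] before turn [0.0226 0.0079 0.047 ]
```

```bash
python3 -m inch '1 0 0 0 -.0312 .0473 -.1087;1 0 0 0 -.0312 .0473 -.1087;1 0 0 0 -.0312 .0473 -.1087;1 0 0 0 -.0312 .0473 -.1087;1 0 0 0 -.0312 .0473 -.1087;1 0 0 0 -.0312 .0473 -.1087;1 0 0 0 -.0312 .0473 -.1087;1 0 0 0 -.0312 .0473 -.1087;1 0 0 0 0 0 0;1 0 0 0 0 0 0'; python3 -c "
from meas import *
snapw('w4'); ribs('w4')
orient(193.4,.25,(.4182,.0235,.022))"
```

```text
clock: 19.15
tool_pos: [0.429, 0.0221, 0.2017]
eef_rot: [-0.111, 0.986, -0.015, -0.122]
contact_force: [0.3, -0.0, 0.5]
opening: 1.002
finger_force: 0.0
rib px [327. 252.] c [0.4187 0.023 ] mean [0.4182 0.0231 0.0341] yaw 105.5 size [13. 44.]
rib px [277. 413.] c [0.587 0.012] mean [0.5863 0.0105 0.0341] yaw 77.5 size [38. 14.]
tcp [0.4283 0.0227 0.2017] q [-0.2916  0.6333  0.192   1.995  -0.1216  0.7731  1.7727]
rotvec tool [-0.001   0.0024 -0.0078]
shift along D axes (after turn) [-0.0351  0.0031  0.1765] before turn [-0.0347  0.0035  0.1766]
```

```bash
python3 -m inch '1 -.0044 .0004 .022 0 0 0;1 -.0044 .0004 .022 0 0 0;1 -.0044 .0004 .022 0 0 0;1 -.0044 .0004 .022 0 0 0;1 -.0043 .0004 .022 0 0 0;1 -.0043 .0004 .022 0 0 0;1 -.0043 .0004 .022 0 0 0;1 -.0043 .0004 .022 0 0 0;1 0 0 0 0 0 0;1 0 0 0 0 0 0'; python3 -c "
from meas import *
orient(193.4,.25,(.4182,.0235,.022))"
```

```text
clock: 20.03
tool_pos: [0.4174, 0.0243, 0.0224]
eef_rot: [-0.114, 0.986, -0.016, -0.124]
contact_force: [0.0, 0.5, -0.0]
opening: 0.996
finger_force: 0.0
tcp [0.4174 0.0243 0.0224] q [-0.2379  0.9646  0.0953  2.0929 -0.182   0.3427  1.8075]
rotvec tool [-0.0025 -0.0011 -0.0031]
shift along D axes (after turn) [-0.0006 -0.0009  0.0002] before turn [-0.0006 -0.0009  0.0002]
```

```bash
python3 -m inch '-1 0 0 0 0 0 0;-1 0 0 0 0 0 0;-1 0 0 0 0 0 0;-1 0 0 0 0 0 0;-1 0 0 0 0 0 0;-1 0 0 0 0 0 0;-1 0 0 0 0 0 0;-1 0 0 0 0 0 0;-1 .0025 0 -.0097 0 0 0;-1 .0025 0 -.0097 0 0 0;-1 -.0291 0 -.0074 0 0 0;-1 -.0291 0 -.0074 0 0 0;-1 -.0291 0 -.0074 0 0 0;-1 0 0 0 0 0 0;-1 0 0 0 0 0 0' 30
python3 -m inch '-1 -.0025 0 .0097 0 0 0;-1 -.0022 0 .0085 0 0 0;-1 0 0 0 0 0 0;-1 0 0 0 0 0 0;0.6 0 0 0 0 0 0;0.6 0 0 0 0 0 0;0.6 0 0 0 0 0 0;0.6 0 0 0 0 0 0;0.6 0 0 -.03 0 0 0;0.6 0 0 -.03 0 0 0;.6 0 0 -.03 0 0 0;.6 0 0 -.03 0 0 0;.6 0 0 0 0 0 0'; python3 -c "
from meas import *
snapw('w5'); ribs('w5')"
```

```text
clock: 21.28
tool_pos: [0.5078, 0.0455, 0.043]
eef_rot: [-0.115, 0.986, -0.015, -0.122]
contact_force: [-0.3, 0.6, -2.4]
opening: 0.517
finger_force: 30.0
clock: 22.37
tool_pos: [0.5395, 0.0523, 0.1447]
eef_rot: [-0.115, 0.986, -0.016, -0.118]
contact_force: [0.4, -0.4, 0.2]
opening: 0.802
finger_force: 0.0
rib px [324. 225.] c [0.5042 0.0441] mean [0.504  0.0442 0.0341] yaw 103.2 size [12. 43.]
rib px [271. 322.] c [0.5896 0.0201] mean [0.5893 0.0208 0.0341] yaw 79.3 size [35. 12.]
rib px [237. 422.] c [0.6769 0.0121] mean [0.6779 0.0119 0.0339] yaw 106.5 size [ 7. 17.]
```

A now lies at (0.504, 0.044), yaw 103.3°. I reorient for the regular grasp.

```bash
python3 -m inch '0 0 0 -.01 0 -.0825 0;0 0 0 0 0 -.0825 0;0 0 0 0 0 -.0825 0;0 0 0 0 0 0 .121;0 0 0 0 0 0 .121;0 0 0 0 0 0 .121;0 0 0 0 0 0 .121;0 0 0 0 0 0 .121;0 0 0 0 0 0 .121;0 0 0 0 0 0 .121;0 0 0 0 0 0 .121;0 0 0 0 0 0 .121;0 0 0 0 0 0 .121;0 0 0 0 0 0 .121;0 0 0 0 0 0 .121;0 0 0 0 0 0 .121;0 0 0 0 0 0 0;0 0 0 0 0 0 0'; python3 -c "
from meas import *
snapw('w6'); ribs('w6')
orient(103.3,0,(.5042,.0441,.022))"
```

```text
clock: 23.92
tool_pos: [0.5364, 0.0524, 0.1486]
eef_rot: [0.62, 0.785, -0.002, -0.0]
contact_force: [-0.3, -0.4, 0.8]
opening: 0.502
finger_force: 0.0
rib px [282. 234.] c [0.504  0.0445] mean [0.5038 0.045  0.034 ] yaw 103.0 size [13. 44.]
rib px [490. 290.] c [0.6827 0.0368] mean [0.6824 0.038  0.0339] yaw 87.9 size [26. 13.]
rib px [384. 272.] c [0.5917 0.0315] mean [0.5909 0.0326 0.034 ] yaw 78.8 size [14. 13.]
rib px [364. 304.] c [0.581  0.0022] mean [0.5822 0.0014 0.0339] yaw 105.4 size [ 8. 18.]
tcp [0.5366 0.0525 0.1489] q [-0.5046  0.8085  0.5608  1.9369 -0.7275  0.6115  0.7689]
rotvec tool [-0.0033  0.0027  0.0009]
shift along D axes (after turn) [-0.0007 -0.0335  0.1269] before turn [-0.0003 -0.033   0.127 ]
```

```bash
python3 -m inch '0 0 -.0167 0 0 0 0;0 0 -.0167 0 0 0 0;0 0 0 .03 0 0 0;0 0 0 .03 0 0 0;0 0 0 .03 0 0 0;0 0 0 .02 0 0 0;0 0 0 .0165 0 0 0;0 0 0 0 0 0 0;0 0 0 0 0 0 0;-1 0 0 0 0 0 0;-1 0 0 0 0 0 0;-1 0 0 0 0 0 0;-1 0 0 0 0 0 0;-1 0 0 0 0 0 0;-1 0 0 0 0 0 0;-1 0 0 0 0 0 0;-1 0 0 0 0 0 0' 40; python3 -m inch '-1 0 0 0 0 0 0;-1 0 0 0 0 0 0;-1 0 0 -.03 0 0 0;-1 0 0 -.04 0 0 0;-1 0 0 -.03 0 0 0;-1 0 0 0 0 0 0;-1 0 0 0 0 0 0';python3 -c "
from meas import *
orient(186.1,0,(.4983,-.2469,.12))"
```

```text
clock: 25.38
tool_pos: [0.5051, 0.0448, 0.0237]
eef_rot: [0.621, 0.784, -0.001, 0.001]
contact_force: [-0.8, 0.1, 6.6]
opening: 0.154
finger_force: 40.0
clock: 25.97
tool_pos: [0.5055, 0.0452, 0.1241]
eef_rot: [0.621, 0.784, -0.0, 0.002]
contact_force: [-0.7, 0.3, -1.2]
opening: 0.155
finger_force: 40.0
tcp [0.5055 0.0452 0.1241] q [-0.4603  0.8075  0.4748  2.0459 -0.7978  0.4755  0.8502]
rotvec tool [-0.0012  0.0033 -1.4467]
shift along D axes (after turn) [ 0.0382 -0.2897  0.0041] before turn [-0.2827 -0.0738  0.0049]
```

A is held (13.6 mm). Moving above bed 3 and turning.

```bash
python3 -m inch '-1 -.0353 -.0092 0 0 0 0;-1 -.0353 -.0092 0 0 0 0;-1 -.0353 -.0092 0 0 0 0;-1 -.0353 -.0092 0 0 0 0;-1 -.0353 -.0092 0 0 0 0;-1 -.0353 -.0092 0 0 0 0;-1 -.0353 -.0092 0 0 0 0;-1 -.0353 -.0092 0 0 0 0;-1 0 0 0 0 0 -.1206;-1 0 0 0 0 0 -.1206;-1 0 0 0 0 0 -.1206;-1 0 0 0 0 0 -.1206;-1 0 0 0 0 0 -.1206;-1 0 0 0 0 0 -.1206;-1 0 0 0 0 0 -.1206;-1 0 0 0 0 0 -.1206;-1 0 0 0 0 0 -.1206;-1 0 0 0 0 0 -.1206;-1 0 0 0 0 0 -.1206;-1 0 0 0 0 0 -.1206'; python3 -m inch '-1 0 0 0 0 0 0;-1 0 0 0 0 0 0;-1 0 0 0 0 0 0';python3 -c "
from meas import *
snapw('w7'); ribs('w7')
orient(186.1,0,(.4983,-.2469,.12))"
```

```text
clock: 27.63
tool_pos: [0.4966, -0.2459, 0.122]
eef_rot: [-0.056, 0.998, 0.0, -0.002]
contact_force: [-0.5, -0.4, -1.6]
opening: 0.154
finger_force: 40.0
clock: 27.88
tool_pos: [0.4969, -0.2465, 0.123]
eef_rot: [-0.052, 0.999, -0.001, -0.001]
contact_force: [0.4, 0.1, -0.5]
opening: 0.157
finger_force: 40.0
rib px [323. 298.] c [ 0.4908 -0.2476] mean [ 0.4894 -0.2477  0.1332] yaw 5.9 size [37. 14.]
tcp [ 0.4971 -0.2466  0.1232] q [ 0.3307  0.7869  0.0767  1.8922 -0.1153  0.4678  2.1626]
rotvec tool [-0.0016 -0.0021 -0.0027]
shift along D axes (after turn) [-0.0012 -0.0004  0.0032] before turn [-0.0012 -0.0004  0.0032]
```

View pics/w7.png

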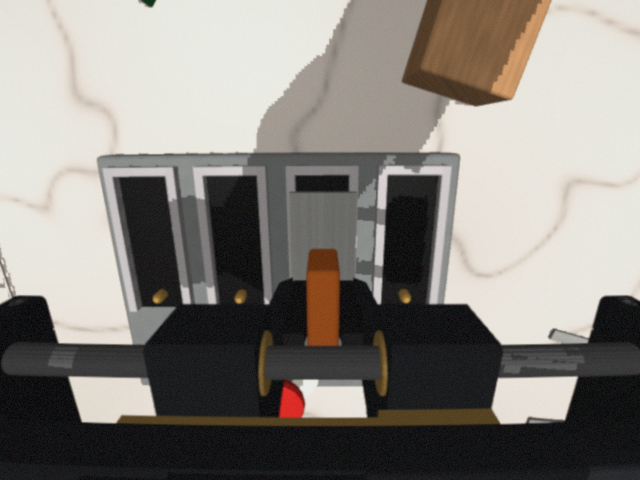

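The view shows pins at (160,296), (240,296) and (405,296), and the blade hanging with its rear edge at (323,191), aligned with bed 3.

```bash
cat > bedcheck.py <<'E'
from meas import *
import sys
def chk(n,rear):
    im=cv2.imread(f"pics/{n}.png")[:,:,::-1].copy(); m=np.load(f"pics/{n}m.npy",allow_pickle=True).item()
    d=np.load(f"pics/{n}.npy"); W=cloud(m,d)
    for b in blobs(im,(12,110,60),(30,255,255),15):
        g=cen(b)
        if 200<g[1]<320 and g[0]<600:
            k=np.zeros((480,640),np.uint8); cv2.drawContours(k,[b],-1,255,-1); P=W[k>0]
            print("pin",np.round(g),cv2.contourArea(b),cast(m,[g],.027)[0],P.mean(0), "top pts",P[P[:,2]>.029].mean(0) if (P[:,2]>.029).any() else None)
    s,M=pose()
    for p in rear:
        q=W[p[1],p[0]]; print("pt",p,q,"in tool",M.T@(q-s["tool_pos"]))
chk(sys.argv[1],eval(sys.argv[2]))
E
python3 bedcheck.py w7 '[(323,196),(293,215),(352,215),(323,235),(322,255)]'
```

```text
pin [323. 297.] 2571.5 [ 0.5395 -0.2425  0.027 ] [ 0.4859 -0.248   0.1316] top pts [ 0.4859 -0.248   0.1316]
pin [159. 296.] 141.0 [ 0.5522 -0.3696  0.027 ] [ 0.5507 -0.3682  0.0298] top pts [ 0.5481 -0.3661  0.0368]
pin [404. 296.] 127.0 [ 0.5322 -0.1796  0.027 ] [ 0.5319 -0.1798  0.0276] top pts [ 0.5318 -0.1797  0.0312]
pin [240. 296.] 126.0 [ 0.5455 -0.3063  0.027 ] [ 0.5452 -0.3062  0.0276] top pts [ 0.5454 -0.3065  0.0311]
pt (323, 196) [ 0.4479 -0.2517  0.1026] in tool [ 0.0494 -0.      0.0208]
pt (293, 215) [ 0.4582 -0.2651  0.104 ] in tool [ 0.0406 -0.0144  0.0193]
pt (352, 215) [ 0.4554 -0.237   0.1036] in tool [0.0404 0.0139 0.0196]
pt (323, 235) [ 0.4668 -0.2498  0.1035] in tool [ 0.0304 -0.      0.0197]
pt (322, 255) [ 0.4733 -0.2496  0.1142] in tool [ 0.024  -0.0005  0.009 ]
```

```bash
python3 -m inch '-1 -.001 -.0006 .02 0 0 -.003;-1 0 0 .02 0 0 0;-1 0 0 .015 0 0 0;-1 0 0 .008 0 0 0;-1 0 0 .005 0 0 0;-1 0 0 .005 0 0 0;-1 0 0 .004 0 0 0;-1 0 0 0.002 0 0 0;-1 0 0 0 0 0 0;-1 0 0 0 0 0 0'; python3 -c "
from meas import *
orient(186.1,0,(.4980,-.2473,.042))"
```

```text
clock: 28.77
tool_pos: [0.4987, -0.2477, 0.0453]
eef_rot: [-0.054, 0.999, -0.001, -0.0]
contact_force: [-0.3, -0.5, -1.1]
opening: 0.152
finger_force: 40.0
tcp [ 0.4987 -0.2477  0.0453] q [ 0.3471  0.9221  0.0505  1.9096 -0.1217  0.3119  2.1733]
rotvec tool [-0.003  -0.0007  0.0026]
shift along D axes (after turn) [0.0006 0.0005 0.0033] before turn [0.0006 0.0005 0.0033]
```

```bash
python3 -m inch '-1 .0005 .0004 .0015 0 0 0;-1 0 0 .001 0 0 0;-1 0 0 0 0 0 0;-.3 0 0 0 0 0 0;-.3 0 0 0 0 0 0;-.3 0 0 0 0 0 0;-.3 0 0 0 0 0 0;-.3 0 0 -.03 0 0 0;-.3 0 0 -.04 0 0 0;-.3 0 0 -.04 0 0 0;-.3 0 0 -.04 0 0 0;-.3 0 0 0 0 0 0;-.3 0 0 0 0 0 0'; python3 -c "
from meas import *
snapw('w8'); ribs('w8'); s,M=pose(); print(s['tool_pos'])"
```

```text
clock: 29.85
tool_pos: [0.4994, -0.2475, 0.1946]
eef_rot: [-0.055, 0.999, -0.002, 0.002]
contact_force: [0.3, -0.1, -0.4]
opening: 0.347
finger_force: 0.0
rib px [324. 223.] c [ 0.4967 -0.2481] mean [ 0.4955 -0.2481  0.054 ] yaw 6.4 size [45. 13.]
rib px [563. 329.] c [0.5878 0.0149] mean [0.5872 0.0135 0.0339] yaw 78.4 size [45. 13.]
rib px [547. 402.] c [0.6824 0.0276] mean [0.6816 0.0278 0.0339] yaw 88.8 size [41. 14.]
[ 0.4982 -0.2468  0.1928]
```

View pics/w8.png

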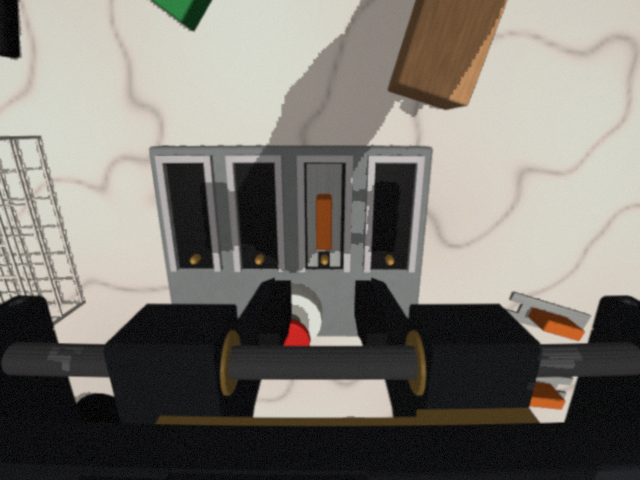

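A is seated: rib top 54 mm, offset about 1.5 mm, pin visible in the notch at (324,260). Now blade B.

```bash
python3 -m inch '0 -.0168 .0359 0 0 0 0;0 -.0168 .0359 0 0 0 0;0 -.0168 .0359 0 0 0 0;0 -.0168 .0359 0 0 0 0;0 -.0168 .0359 0 0 0 0;0 -.0168 .0359 0 0 0 0;0 -.0168 .0359 0 0 0 0;0 0 0 .02 0 0 .1173;0 0 0 .02 0 0 .1173;0 0 0 0 0 0 .1173;0 0 0 0 0 0 .1173;0 0 0 0 0 0 .1173;0 0 0 0 0 0 .1173;0 0 0 0 0 0 .1173;0 0 0 0 0 0 .1173'; python3 -m inch '0 0 0 0 0 0 .1173;0 0 0 0 0 0 .1173;0 0 0 0 0 0 .1173;0 0 0 0 0 0 .1173;0 0 0 0 0 0 .1173;0 0 0 0 0 0 .1173;0 0 0 0 0 0 .1173;0 0 0 0 0 0 .1173;0 0 0 0 0 0 0;0 0 0 0 0 0 0';python3 -c "
from meas import *
snapw('w9'); ribs('w9')
orient(78.5,0,(.588,.0155,.022))"
```

```text
clock: 31.15
tool_pos: [0.586, 0.0156, 0.1493]
eef_rot: [0.406, 0.914, -0.003, -0.002]
contact_force: [-0.3, 0.6, 0.7]
opening: 0.498
finger_force: 0.0
clock: 31.98
tool_pos: [0.5864, 0.0156, 0.1499]
eef_rot: [0.772, 0.635, -0.003, 0.0]
contact_force: [-0.5, 0.0, 0.0]
opening: 0.501
finger_force: 0.0
rib px [445. 194.] c [0.6827 0.0274] mean [0.6827 0.0286 0.0339] yaw 88.2 size [46. 13.]
rib px [327. 230.] c [0.5889 0.0166] mean [0.5889 0.0176 0.034 ] yaw 78.6 size [45. 13.]
tcp [0.5867 0.0156 0.1503] q [-0.4636  0.8818  0.666   1.7939 -0.769   0.7495  0.4243]
rotvec tool [-0.0028  0.0042  0.0071]
shift along D axes (after turn) [0.0001 0.0013 0.1283] before turn [0.0007 0.0017 0.1283]
```

```bash
python3 -m inch '0 .001 .002 .02 -.003 .004 .007;0 0 0 .03 0 0 0;0 0 0 .03 0 0 0;0 0 0 .025 0 0 0;0 0 0 .015 0 0 0;0 0 0 .007 0 0 0;0 0 0 0 0 0 0;0 0 0 0 0 0 0;-1 0 0 0 0 0 0;-1 0 0 0 0 0 0;-1 0 0 0 0 0 0;-1 0 0 0 0 0 0;-1 0 0 0 0 0 0;-1 0 0 0 0 0 0;-1 0 0 0 0 0 0;-1 0 0 0 0 0 0;-1 0 0 0 0 0 0;-1 0 0 0 0 0 0' 40; python3 -m inch '-1 0 0 -.03 0 0 0;-1 0 0 -.04 0 0 0;-1 0 0 -.03 0 0 0;-1 0 0 0 0 0 0;-1 0 0 0 0 0 0';python3 -c "
from meas import *
orient(186.1,0,(.4914,-.1840,.12))"
```

```text
clock: 33.53
tool_pos: [0.5902, 0.0164, 0.0251]
eef_rot: [0.775, 0.632, 0.002, 0.001]
contact_force: [-0.8, 1.4, 5.2]
opening: 0.156
finger_force: 40.0
clock: 33.95
tool_pos: [0.5905, 0.0162, 0.1258]
eef_rot: [0.775, 0.632, 0.002, 0.002]
contact_force: [-0.7, -0.2, -2.0]
opening: 0.156
finger_force: 40.0
tcp [0.5905 0.0162 0.1258] q [-0.4384  0.9091  0.6184  1.8035 -0.7999  0.6922  0.4374]
rotvec tool [ 0.0053  0.0039 -1.8809]
shift along D axes (after turn) [ 0.1198 -0.1886  0.0058] before turn [-0.2161 -0.0566  0.0051]
```

```bash
python3 -m inch '-1 -.036 -.0094 0 0 0 0;-1 -.036 -.0094 0 0 0 0;-1 -.036 -.0094 0 0 0 0;-1 -.036 -.0094 0 0 0 0;-1 -.036 -.0094 0 0 0 0;-1 -.036 -.0094 0 0 0 0;-1 0 0 0 0 0 -.1176;-1 0 0 0 0 0 -.1176;-1 0 0 0 0 0 -.1176;-1 0 0 0 0 0 -.1176;-1 0 0 0 0 0 -.1176;-1 0 0 0 0 0 -.1176;-1 0 0 0 0 0 -.1176;-1 0 0 0 0 0 -.1176'; python3 -m inch '-1 0 0 0 0 0 -.1176;-1 0 0 0 0 0 -.1176;-1 0 0 0 0 0 -.1176;-1 0 0 0 0 0 -.1176;-1 0 0 0 0 0 -.1176;-1 0 0 0 0 0 -.1176;-1 0 0 0 0 0 -.1176;-1 0 0 0 0 0 -.1176;-1 0 0 0 0 0 0;-1 0 0 0 0 0 0;-1 0 0 0 0 0 0'; python3 -c "
from meas import *
snapw('w10'); ribs('w10')
orient(186.1,0,(.4914,-.1840,.042))"; python3 bedcheck.py w10 '[(323,192),(323,196),(293,215),(352,215),(323,235),(322,255)]'
```

```text
clock: 35.12
tool_pos: [0.4897, -0.183, 0.1225]
eef_rot: [0.402, 0.916, 0.001, -0.001]
contact_force: [-0.9, -0.3, -1.0]
opening: 0.154
finger_force: 40.0
clock: 36.03
tool_pos: [0.4902, -0.1836, 0.1234]
eef_rot: [-0.052, 0.999, 0.001, 0.001]
contact_force: [0.2, -0.5, -1.5]
opening: 0.155
finger_force: 40.0
rib px [322. 306.] c [ 0.4845 -0.1846] mean [ 0.4834 -0.1847  0.1323] yaw 5.9 size [37. 13.]
rib px [225. 255.] c [ 0.4967 -0.2481] mean [ 0.4957 -0.2477  0.054 ] yaw 5.9 size [45. 13.]
tcp [ 0.4903 -0.1836  0.1236] q [ 0.2447  0.759   0.0439  1.986  -0.0824  0.3971  2.0279]
rotvec tool [ 0.0011  0.0018 -0.0018]
shift along D axes (after turn) [-0.001  -0.0005  0.0816] before turn [-0.0009 -0.0006  0.0816]
pin [323. 297.] 2498.5 [ 0.533 -0.179  0.027] [ 0.4796 -0.1849  0.1307] top pts [ 0.4796 -0.1849  0.1307]
pin [230. 249.] 1505.5 [ 0.5013 -0.252   0.027 ] [ 0.4927 -0.2456  0.051 ] top pts [ 0.4926 -0.2457  0.0511]
pin [ 81. 295.] 140.0 [ 0.5523 -0.3696  0.027 ] [ 0.5504 -0.3671  0.0302] top pts [ 0.5483 -0.3641  0.0372]
pin [160. 296.] 124.5 [ 0.5456 -0.3062  0.027 ] [ 0.5425 -0.3035  0.0324] top pts [ 0.5392 -0.3005  0.0409]
pin [241. 296.] 114.5 [ 0.5388 -0.2427  0.027 ] [ 0.5372 -0.2421  0.03  ] top pts [ 0.5369 -0.2421  0.034 ]
pt (323, 192) [ 0.4395 -0.189   0.1014] in tool [ 0.0511 -0.      0.0221]
pt (323, 196) [ 0.4413 -0.1888  0.1023] in tool [ 0.0494 -0.      0.0212]
pt (293, 215) [ 0.452  -0.2023  0.1023] in tool [ 0.0401 -0.0146  0.0212]
pt (352, 215) [ 0.449  -0.1739  0.1028] in tool [0.0402 0.014  0.0208]
pt (323, 235) [ 0.4603 -0.1868  0.1033] in tool [ 0.0302 -0.0001  0.0203]
pt (322, 255) [ 0.4663 -0.1867  0.1153] in tool [ 0.0242 -0.0006  0.0083]
```

```bash
python3 -m inch '-1 -.0015 -.0006 .02 0 0 -.002;-1 0 0 .02 0 0 0;-1 0 0 .015 0 0 0;-1 0 0 .008 0 0 0;-1 0 0 .005 0 0 0;-1 0 0 .005 0 0 0;-1 0 0 .004 0 0 0;-1 0 0 0.001 0 0 0;-1 0 0 0 0 0 0;-1 0 0 0 0 0 0'; python3 -c "
from meas import *
orient(186.1,0,(.4917,-.1840,.042))"
```

```text
clock: 36.92
tool_pos: [0.4928, -0.1844, 0.0466]
eef_rot: [-0.054, 0.999, 0.0, 0.002]
contact_force: [-0.3, 0.9, -1.5]
opening: 0.153
finger_force: 40.0
tcp [ 0.4928 -0.1844  0.0466] q [ 0.2571  0.9019  0.0236  2.0028 -0.0853  0.2346  2.0342]
rotvec tool [0.     0.0035 0.0023]
shift along D axes (after turn) [0.001  0.0005 0.0046] before turn [0.001  0.0005 0.0046]
```

```bash
python3 -m inch '-1 .0007 .0004 .0015 0 0 0;-1 0 0 .001 0 0 0;-1 0 0 0 0 0 0;-.3 0 0 0 0 0 0;-.3 0 0 0 0 0 0;-.3 0 0 0 0 0 0;-.3 0 0 0 0 0 0;-.3 0 0 -.03 0 0 0;-.3 0 0 -.04 0 0 0;-.3 0 0 -.04 0 0 0;-.3 0 0 -.04 0 0 0;-.3 0 0 0 0 0 0;-.3 0 0 0 0 0 0'; python3 -c "
from meas import *
snapw('w11'); ribs('w11'); orient(87,0,(.6827,.0274,.15))"
```

```text
clock: 38.0
tool_pos: [0.4926, -0.1845, 0.1958]
eef_rot: [-0.054, 0.999, -0.001, 0.004]
contact_force: [-0.5, 0.7, -0.2]
opening: 0.353
finger_force: 0.0
rib px [323. 224.] c [ 0.4904 -0.1851] mean [ 0.4899 -0.185   0.054 ] yaw 6.5 size [44. 12.]
rib px [250. 222.] c [ 0.4966 -0.2479] mean [ 0.4957 -0.2478  0.054 ] yaw 5.8 size [45. 13.]
tcp [ 0.4914 -0.184   0.1941] q [ 0.2319  0.64    0.0637  1.9357 -0.0739  0.5646  2.0253]
rotvec tool [0.0033 0.0027 1.7322]
shift along D axes (after turn) [0.2211 0.18   0.0441] before turn [-0.213   0.1893  0.0449]
```

B is seated too (rib top 54 mm). Now blade C.

```bash
python3 -m inch '0 -.0266 .0237 0 0 0 0;0 -.0266 .0237 0 0 0 0;0 -.0266 .0237 0 0 0 0;0 -.0266 .0237 0 0 0 0;0 -.0266 .0237 0 0 0 0;0 -.0266 .0237 0 0 0 0;0 -.0266 .0237 0 0 0 0;0 -.0266 .0237 0 0 0 0;0 0 0 .02 0 0 .1155;0 0 0 .02 0 0 .1155;0 0 0 0 0 0 .1155;0 0 0 0 0 0 .1155;0 0 0 0 0 0 .1155;0 0 0 0 0 0 .1155;0 0 0 0 0 0 .1155;0 0 0 0 0 0 .1155'; python3 -m inch '0 0 0 0 0 0 .1155;0 0 0 0 0 0 .1155;0 0 0 0 0 0 .1155;0 0 0 0 0 0 .1155;0 0 0 0 0 0 .1155;0 0 0 0 0 0 .1155;0 0 0 0 0 0 .1155;0 0 0 0 0 0 0;0 0 0 0 0 0 0';python3 -c "
from meas import *
snapw('w12'); ribs('w12')
orient(87.5,0,(.6827,.0274,.024))"
```

```text
clock: 39.38
tool_pos: [0.6807, 0.0275, 0.1513]
eef_rot: [0.399, 0.917, -0.0, -0.001]
contact_force: [-0.2, 1.0, -0.3]
opening: 0.499
finger_force: 0.0
clock: 40.13
tool_pos: [0.6812, 0.0275, 0.1521]
eef_rot: [0.724, 0.689, -0.001, -0.0]
contact_force: [0.2, 0.1, -0.2]
opening: 0.501
finger_force: 0.0
rib px [327. 232.] c [0.6833 0.0274] mean [0.6833 0.0285 0.0341] yaw 87.7 size [45. 13.]
tcp [0.6814 0.0275 0.1526] q [-0.3889  0.958   0.5915  1.4818 -0.624   0.8955  0.3531]
rotvec tool [-0.0002  0.0001 -0.0061]
shift along D axes (after turn) [-0.0001  0.0013  0.1286] before turn [-0.      0.0013  0.1286]
```

View pics/w12.png

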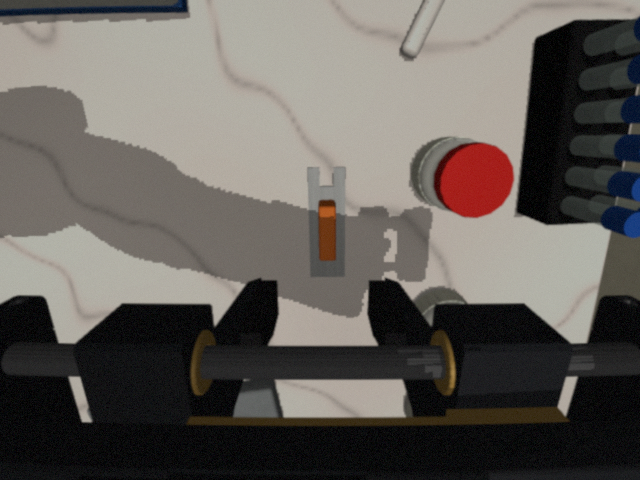

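Blade C is at (327,230) with its notch toward +y (image top), and the jar caps are to its right. Gripping.

```bash
python3 -m inch '0 0 .0018 .02 0 0 -.005;0 0 0 .03 0 0 0;0 0 0 .03 0 0 0;0 0 0 .025 0 0 0;0 0 0 .015 0 0 0;0 0 0 .008 0 0 0;0 0 0 0 0 0 0;0 0 0 0 0 0 0;-1 0 0 0 0 0 0;-1 0 0 0 0 0 0;-1 0 0 0 0 0 0;-1 0 0 0 0 0 0;-1 0 0 0 0 0 0;-1 0 0 0 0 0 0;-1 0 0 0 0 0 0;-1 0 0 0 0 0 0;-1 0 0 0 0 0 0;-1 0 0 0 0 0 0' 40; python3 -m inch '-1 0 0 -.03 0 0 0;-1 0 0 -.04 0 0 0;-1 0 0 -.03 0 0 0;-1 0 0 0 0 0 0;-1 0 0 0 0 0 0';python3 -c "
from meas import *
orient(6.1,0,(.5048,-.3107,.125))"
```

```text
clock: 41.68
tool_pos: [0.6849, 0.0276, 0.027]
eef_rot: [0.724, 0.69, 0.002, 0.001]
contact_force: [-0.6, -0.0, 4.9]
opening: 0.159
finger_force: 40.0
clock: 42.1
tool_pos: [0.6852, 0.0273, 0.1278]
eef_rot: [0.724, 0.69, 0.002, 0.002]
contact_force: [-0.5, 0.8, -1.4]
opening: 0.154
finger_force: 40.0
tcp [0.6852 0.0273 0.1278] q [-0.3791  0.9888  0.5719  1.4886 -0.6453  0.8515  0.3707]
rotvec tool [ 0.0042 -0.0049  1.4166]
shift along D axes (after turn) [-0.2153  0.317   0.0028] before turn [-0.3463 -0.1641  0.0016]
```

```bash
python3 -m inch '-1 -.0346 -.0164 -.001 0 0 0;-1 -.0346 -.0164 0 0 0 0;-1 -.0346 -.0164 0 0 0 0;-1 -.0346 -.0164 0 0 0 0;-1 -.0346 -.0164 0 0 0 0;-1 -.0346 -.0164 0 0 0 0;-1 -.0346 -.0164 0 0 0 0;-1 -.0346 -.0164 0 0 0 0;-1 -.0346 -.0164 0 0 0 0;-1 -.0346 -.0164 0 0 0 0;-1 0 0 0 0 0 .118;-1 0 0 0 0 0 .118;-1 0 0 0 0 0 .118;-1 0 0 0 0 0 .118;-1 0 0 0 0 0 .118;-1 0 0 0 0 0 .118'; python3 -m inch '-1 0 0 0 0 0 .118;-1 0 0 0 0 0 .118;-1 0 0 0 0 0 .118;-1 0 0 0 0 0 .118;-1 0 0 0 0 0 .118;-1 0 0 0 0 0 .118;-1 0 0 0 0 0 0;-1 0 0 0 0 0 0;-1 0 0 0 0 0 0'; python3 -c "
from meas import *
snapw('w13'); ribs('w13')
orient(6.1,0,(.5048,-.3107,.044))"; python3 bedcheck.py w13 '[(323,192),(323,196),(293,215),(352,215),(323,235),(322,255)]'
```

```text
clock: 43.43
tool_pos: [0.5028, -0.3092, 0.1245]
eef_rot: [0.919, 0.394, 0.0, -0.001]
contact_force: [0.4, 0.1, -0.9]
opening: 0.155
finger_force: 40.0
clock: 44.18
tool_pos: [0.5034, -0.3098, 0.1256]
eef_rot: [0.998, 0.055, 0.001, -0.001]
contact_force: [0.7, -0.2, -1.4]
opening: 0.156
finger_force: 40.0
rib px [322. 297.] c [ 0.506  -0.3098] mean [ 0.5075 -0.3095  0.1326] yaw 6.5 size [39. 14.]
rib px [143. 245.] c [ 0.4921 -0.1851] mean [ 0.4932 -0.1861  0.0537] yaw 6.3 size [46. 14.]
rib px [232. 246.] c [ 0.4979 -0.2479] mean [ 0.4991 -0.2484  0.0539] yaw 6.4 size [46. 14.]
tcp [ 0.5036 -0.3099  0.1259] q [ 0.0707  0.9675  0.7796  1.8005 -0.9468  0.7973 -0.1096]
rotvec tool [-0.0013 -0.0018  0.0028]
shift along D axes (after turn) [0.0011 0.0009 0.0819] before turn [0.001  0.001  0.0819]
pin [322. 296.] 2533.5 [ 0.4578 -0.3147  0.027 ] [ 0.5109 -0.3091  0.1312] top pts [ 0.5109 -0.3091  0.1312]
pin [146. 243.] 2032.0 [ 0.4868 -0.1777  0.027 ] [ 0.4948 -0.189   0.0481] top pts [ 0.4949 -0.1889  0.0485]
pin [233. 245.] 1560.0 [ 0.4922 -0.2439  0.027 ] [ 0.5012 -0.2501  0.0515] top pts [ 0.5012 -0.2501  0.0515]
pt (323, 192) [ 0.5385 -0.3063  0.0214] in tool [0.0349 0.0003 0.1045]
pt (323, 196) [ 0.5355 -0.3066  0.021 ] in tool [0.0319 0.0003 0.105 ]
pt (293, 215) [ 0.5387 -0.2915  0.1025] in tool [ 0.0369 -0.0144  0.0235]
pt (352, 215) [ 0.542  -0.3202  0.103 ] in tool [0.037  0.0145 0.0229]
pt (323, 235) [ 0.5303 -0.3072  0.103 ] in tool [0.0268 0.0003 0.0229]
pt (322, 255) [ 0.5249 -0.3074  0.1173] in tool [ 0.0215 -0.0002  0.0086]
```

View pics/w13.png

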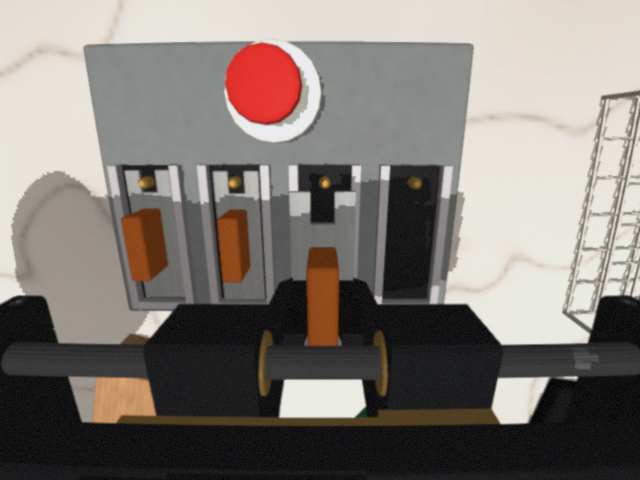

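The view shows A and B seated, with their pins in the notches at (147,183) and (235,183). Blade C hangs over bed 2, with its pin at (325,183) in line with the notch.

```bash
python3 -m inch '-1 .0022 .0008 .02 0 0 .003;-1 0 0 .02 0 0 0;-1 0 0 .015 0 0 0;-1 0 0 .008 0 0 0;-1 0 0 .005 0 0 0;-1 0 0 .005 0 0 0;-1 0 0 .003 0 0 0;-1 0 0 0.001 0 0 0;-1 0 0 0 0 0 0;-1 0 0 0 0 0 0'; python3 -c "
from meas import *
orient(6.1,0,(.5058,-.3107,.044))"
```

```text
clock: 45.07
tool_pos: [0.5066, -0.311, 0.0501]
eef_rot: [0.999, 0.052, 0.002, 0.0]
contact_force: [0.3, -0.1, -1.4]
opening: 0.154
finger_force: 40.0
tcp [ 0.5066 -0.311   0.0501] q [ 0.1617  1.0346  0.5823  1.8103 -0.9728  0.611  -0.105 ]
rotvec tool [ 0.0003 -0.0033 -0.0022]
shift along D axes (after turn) [-0.0008 -0.0004  0.0061] before turn [-0.0008 -0.0004  0.0061]
```

```bash
python3 -m inch '-1 -.0006 -.0004 .0015 0 0 -.002;-1 0 0 .0015 0 0 0;-1 0 0 0 0 0 0;-1 0 0 0 0 0 0' | head -2; python3 -m inch '-.3 0 0 0 0 0 0;-.3 0 0 0 0 0 0;-.3 0 0 0 0 0 0;-.3 0 0 0 0 0 0;-.3 0 0 -.03 0 0 0;-.3 0 0 -.04 0 0 0;-.3 0 0 -.04 0 0 0;-.3 0 0 -.04 0 0 0;-.3 0 0 0 0 0 0;-.3 0 0 0 0 0 0'; python3 -c "
from meas import *
snapw('w14'); im,d,m,W=ribs('w14')
s,M=pose()
for b in blobs(im,(0,150,90),(4,255,255),200):
    k=np.zeros((480,640),np.uint8); cv2.drawContours(k,[b],-1,255,-1); P=W[(k>0)&(W[...,2]>.076)]; print('red',np.round(cen(b)),P.mean(0),P.min(0),P.max(0),len(P))
orient(6.1,0,(.5995,-.2685,.10))"
```

```text
clock: 45.4
tool_pos: [0.5059, -0.3105, 0.047]
clock: 46.23
tool_pos: [0.5063, -0.3116, 0.1989]
eef_rot: [0.999, 0.053, 0.003, 0.001]
contact_force: [-0.1, -0.0, -0.2]
opening: 0.351
finger_force: 0.0
rib px [178. 225.] c [ 0.4918 -0.1848] mean [ 0.493  -0.1851  0.054 ] yaw 6.9 size [46. 14.]
rib px [249. 226.] c [ 0.498 -0.248] mean [ 0.4985 -0.2484  0.0539] yaw 6.3 size [45. 13.]
rib px [321. 226.] c [ 0.505 -0.311] mean [ 0.5057 -0.3108  0.0541] yaw 5.6 size [45. 13.]
red [277. 104.] [ 0.5995 -0.2693  0.0808] [ 0.5794 -0.3038  0.0765] [ 0.6179 -0.2503  0.3346] 2245
tcp [ 0.5056 -0.3103  0.197 ] q [ 0.0654  0.8491  0.7807  1.7487 -0.7651  0.8732 -0.2685]
rotvec tool [-0.0003 -0.004  -0.0001]
shift along D axes (after turn) [ 0.0978 -0.0316  0.097 ] before turn [ 0.0974 -0.0316  0.0974]
```

View pics/w14.png

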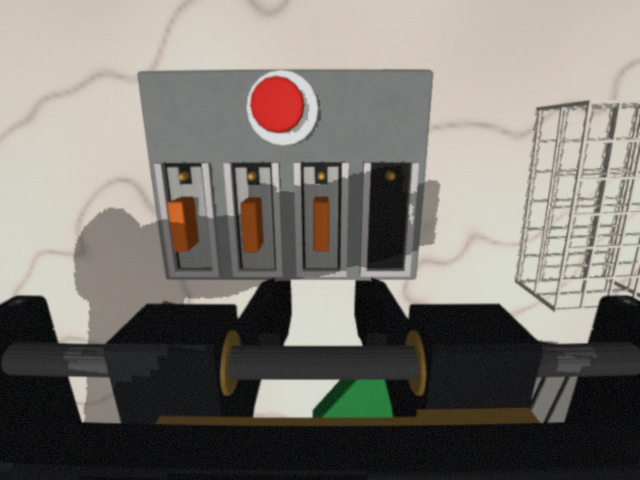

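All three blades are seated with pins visible at (184,176), (252,176) and (321,176), rib tops at 54 mm and centres within about 1 mm of the seats. Now the plunger, with closed fingers.

```bash
python3 -m inch '-1 .0243 -.008 0 0 0 0;-1 .0243 -.008 0 0 0 0;-1 .0243 -.008 0 0 0 0;-1 .024 -.008 0 0 0 0;-1 0 0 0 0 0 0;-1 0 0 0 0 0 0;-1 0 0 0 0 0 0;-1 0 0 .03 0 0 0;-1 0 0 .03 0 0 0;-1 0 0 .025 0 0 0;-1 0 0 .013 0 0 0;-1 0 0 0 0 0 0;-1 0 0 0 0 0 0' 20; python3 -m inch '-1 0 0 .007 0 0 0;-1 0 0 .006 0 0 0;-1 0 0 .006 0 0 0;-1 0 0 0 0 0 0;-1 0 0 0 0 0 0'
```

```text
clock: 47.37
tool_pos: [0.5977, -0.2693, 0.0991]
eef_rot: [0.999, 0.052, 0.001, -0.0]
contact_force: [0.2, -1.0, 1.1]
opening: 0.004
finger_force: 0.0
clock: 47.78
tool_pos: [0.5996, -0.2701, 0.0816]
eef_rot: [0.999, 0.053, 0.003, 0.001]
contact_force: [-0.7, -0.4, 7.6]
opening: 0.003
finger_force: 3.7
```

```bash
python3 -m inch '-1 0 0 .003 0 0 0;-1 0 0 .002 0 0 0;-1 0 0 .001 0 0 0;-1 0 0 0 0 0 0;-1 0 0 0 0 0 0;-1 0 0 0 0 0 0'; python3 -m inch '-1 0 0 .001 0 0 0;-1 0 0 .001 0 0 0;-1 0 0 0 0 0 0;-1 0 0 0 0 0 0;-1 0 0 0 0 0 0'
```

```text
clock: 48.28
tool_pos: [0.5997, -0.2702, 0.0775]
eef_rot: [0.999, 0.053, 0.003, 0.001]
contact_force: [-2.1, 1.1, 17.2]
opening: 0.003
finger_force: 8.3
clock: 48.7
tool_pos: [0.5997, -0.2702, 0.0773]
eef_rot: [0.999, 0.053, 0.004, 0.001]
contact_force: [-5.9, 3.5, 28.4]
opening: 0.005
finger_force: 14.1
```

Plunger on its stop: the height no longer falls while the force climbs past 10 N to 28 N. I raise the tool and check the end state.

```bash
python3 -m inch '-1 0 0 -.03 0 0 0;-1 0 0 -.04 0 0 0;-1 0 0 -.04 0 0 0;-1 -.025 0 -.03 0 0 0;-1 -.025 0 0 0 0 0;-1 -.025 0 0 0 0 0;-1 0 0 0 0 0 0;-1 0 0 0 0 0 0;-1 0 0 0 0 0 0'; python3 feel.py; python3 -c "
from meas import *
snapw('w15'); im,d,m,W=ribs('w15')
for b in blobs(im,(0,150,90),(4,255,255),200):
    k=np.zeros((480,640),np.uint8); cv2.drawContours(k,[b],-1,255,-1); print('red z',np.median(W[k>0],0))
im,_=snapshot('top'); show(im,'top9.png')"
```

```text
clock: 49.45
tool_pos: [0.5247, -0.276, 0.2118]
eef_rot: [0.999, 0.053, 0.002, -0.0]
contact_force: [0.8, -0.2, 0.1]
opening: 0.003
finger_force: 0.0
scene orange [438. 370.] 26.5 [0.5184 0.3239 0.07  ] [0.5171 0.3224 0.0668]
scene green [443. 367.] 19.0 [0.5064 0.3254 0.07  ] [0.5034 0.3238 0.0625]
rib px [222. 244.] c [ 0.4923 -0.1848] mean [ 0.4928 -0.185   0.054 ] yaw 6.3 size [45. 13.]
rib px [290. 245.] c [ 0.4981 -0.2479] mean [ 0.4987 -0.2479  0.054 ] yaw 6.7 size [44. 13.]
rib px [357. 245.] c [ 0.5054 -0.3105] mean [ 0.5059 -0.3104  0.054 ] yaw 7.2 size [44. 13.]
red z [ 0.5999 -0.2685  0.08  ]
```

View pics/top9.png

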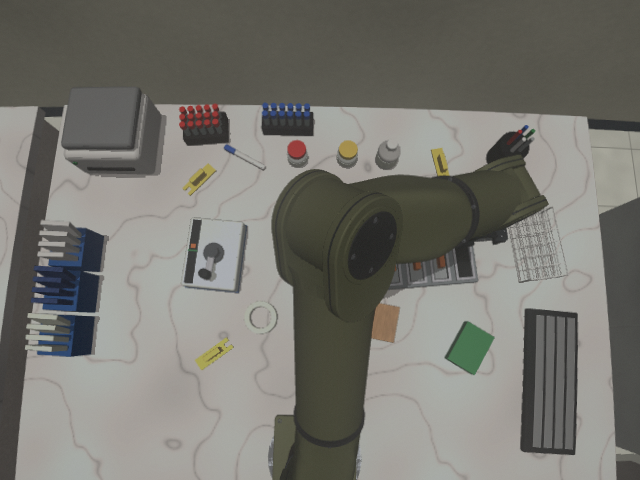

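The top view shows no blade left on the visible table, and the jars at (297,152) and (347,152), the tape roll at (260,317), the box and the bottle unmoved. The plunger is back up at 80 mm. Handing in.

```bash
python3 -c "
from plant import r
print(r.finish_job())"
```

```text
the job is handed in; nothing more can be done
None
```

The job is handed in (no verdict came back): the liner is out with the feeler dropped, all three blades found are seated over their pins, and the plunger went to its stop and came back up.

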